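# Pack the ink jar in the travel carrier and click its keeper home

### The job

The ink in the sloping wooden rack is going out to a workshop. Take the jar out of the rack and lower it gently, upright, to the bottom of the empty well of the two-jar carrier, and let go. Then lay the loose keeper bar over it, a slot over each of the two hooks, and push it straight down until both sides click and it lies flat on the lid; no harder than the clips need (under 50 N), and without knocking over the other ink jar standing on the table.

Things in the scene. Friction and masses are not known exactly. Their poses are not given: they have to be found in the camera images.
- jar: The ink jar in the middle hole of the rack: a 48 mm wide, 50 mm tall closed cylinder, 110 g give or take; its top 11 mm is a 46 mm wide screw lid (fixed). Origin: centre of its underside; z along its axis, out through the lid. In the rack it leans 35 degrees towards the rack's front and stands 28 mm out of the hole.
- rack: Wooden jar rack, 95 x 220 x 82 mm, does not move. Origin: centre of its footprint; x to its back (uphill), y to its left, z up. A 212 mm wide shelf slopes down to the front at 35 degrees; 22 mm above it, parallel, is the top of a plate with three 51 mm holes in a row along y, 68 mm apart. Jars stand through them and must be drawn out along their own axis; the two outer holes are empty.
- rack_hole (a point): Centre of the mouth of the rack's middle hole, in the upper face of the sloping plate.
- carrier: Travel carrier for two jars: 118 x 206 mm plywood base, 11 mm thick, heavy, does not move. Origin: centre of its underside; x across it, y along it, z up. Two round black wells at y = -50 mm (empty, point well) and y = +50 mm (already packed, jar under its clicked keeper, as the job should look; its grip reaches 94 mm up). Each well has a spring hook at x = +39 and x = -39 mm.
- well (a point): Centre of the floor of the empty well, 12 mm above the table. The well is 52 mm wide, 25 mm deep, with a flared rim of 58 mm at its mouth (37 mm above the table), outer radius 34.5 mm. A jar standing in it has its lid top 62 mm above the table and shows 25 mm above the rim.
- hook_far (a joint): Grey spring hook of the empty well at carrier x = +39 mm: an strip 3.5 mm thick (x 37.5 to 41 mm), 14 mm wide, rising to 81 mm above the table and narrowing there to 9 mm. Its barb points outwards (away from the jar): 5 mm overhang, flat underside 70 mm above the table, slope above it. Reads its bend in rad: 0 at rest, about +0.08 pressed towards the jar. Smooth plastic.
- hook_near (a joint): The same hook mirrored, at carrier x = -39 mm (towards the robot); 0 at rest, + when pressed towards the jar. Pushing a keeper over both hooks takes about 15 to 20 N in all: the force climbs while its underside is 77 to 71 mm above the table, is low from 71 to 64 mm (barbs rub the slots), both barbs spring out at 64 mm, and it lands on the lid at 62 mm.
- keeper: Loose grey keeper bar, 45 g: flat bar 116 x 30 x 6 mm along its x, with an upright grip in its middle, 36 mm along x, 10 mm thick in y, its top 32 mm above the underside. Origin: centre of its underside; z up. Slots 11 mm (x) by 17 mm (y) go through the bar, centred at x = +37 and -37 mm. Either end may go on either hook. It starts flat on the table, grip up.
- keeper_end_a (a point): Underside of the keeper at its +x end, 49 mm from its middle, just outside the slot. At home 62 mm above the table; held by the hook anywhere below 64 mm.
- keeper_end_b (a point): Underside of the keeper at its -x end, 49 mm from its middle, just outside the slot. At home 62 mm above the table; held by the hook anywhere below 64 mm.
- jar_by: Another ink jar of the same shape (48 mm wide, 50 mm tall), standing loose and upright on the table behind the carrier; not to be knocked over. Origin: centre of its underside, z up.
Not all that is in view belongs to the job. What is meant by the jar is not green, purple or white, and is the smaller of those in its own colour.

How it is judged:
On the way, in this order (a step that is already met when the one before it is completed fails the run):
1. the jar stands upright on the floor of the empty well and has been let go, no keeper over it yet (horizontal distance between jar and well below 0.004 m and z of jar in the frame of carrier below 0.015 m and angle between jar's own z axis and vertical below 0.08 rad and contact force between the fingers and jar below 0.1 N and horizontal distance between keeper and well above 0.06 m), for 0.2 s.
2. both ends of the keeper are below the barbs of their hooks and both hooks have sprung out (horizontal distance between keeper and well below 0.005 m and angle between the x axis of keeper and the x axis of carrier, either way round below 0.1 rad and angle between keeper's own z axis and vertical below 0.06 rad and z of each of keeper_end_a, keeper_end_b in the frame of carrier below 0.0642 m and value of joint each of hook_far, hook_near below 0.02 rad), for 0.2 s.
At the end, for the whole second after the job is handed in: Jar on the well's floor (4 mm sideways, 3 mm in height, upright to 4.5 degrees); keeper over it along the carrier's x (5 mm, 5.7 degrees), level to 3.4 degrees, both ends below 64.2 mm under the barbs, both hooks sprung back to 0.02 rad; both at rest; the other ink jar upright (all of step 2 and horizontal distance between jar and well below 0.004 m and z of jar in the frame of carrier below 0.015 m and angle between jar's own z axis and vertical below 0.08 rad and linear speed of each of jar, keeper below 0.02 m/s and angle between jar_by's own z axis and vertical below 0.5 rad); the robot touches nothing.
It fails at once if the jar was set into the well roughly (over 60 N on the carrier before the keeper is brought) (contact force between jar and carrier above 60 N and horizontal distance between keeper and well above 0.06 m).
It fails at once if the jar was dropped into the well (faster than 0.4 m/s, a fall of about 8 mm) (linear speed of jar above 0.4 m/s and horizontal distance between jar and well below 0.02 m and z of jar in the frame of carrier below 0.06 m).
It fails at once if the keeper was pressed on the jar with more than 50 N (contact force between keeper and jar above 50 N).
It fails at once if the other ink jar was knocked over (angle between jar_by's own z axis and vertical above 0.6 rad).
It also fails if it takes over 67 s, if anything falls off the work surface, if the arm or the gripper's body presses on something with over 40 N, if the wrist force passes 120 N, or if a joint passes its speed limit or range.

### The arm

A 6-joint arm with a two-finger parallel gripper is mounted at the origin on the work surface; the furniture and walls round the work are solid. World frame = base frame: x ahead of the robot, y to its left, z up, the work surface at z = 0. Lengths are in m, angles in rad, forces in N, time in s.
With the tool pointing down it reaches from about 0.375 to 0.975 m from the base axis. Payload 3.8 kg.
Tool frame: the origin (TCP) lies at the very end of the fingers, on their centre line; the grasp point (between the pads) lies 19 mm behind it; z points along the fingers, y is the direction in which the jaws open and shut (so a half turn about z gives the same grasp; the last joint's range is limited). The gripper opens to 85 mm and grips with 20 to 120 N. Pads are 22 mm wide; open, the fingers measure 114 mm over their backs; the gripper's body (76 mm by 85 mm) begins 54 mm behind the grasp point. The pads swing forward as they close: fully open they stand 13 mm farther back than shut.
Start: joints at [1.278, 0.264, 1.604, -0, 1.274, -0.037], TCP at [0.171, 0.653, 0.231] pointing down, gripper open.
Joint ranges: [-2.63, 2.63], [-0.94, 2.18], [0.31, 2.57], [-1.31, 4.45], [0, 2.66], [-2.55, 2.55]. Speed limits (rad/s): [2.57, 2.57, 3.14, 3.14, 3.14, 3.14].

### API

Orientations are given as a rotation vector (axis times angle).
In Python, from workcell import bot, viewer, finish_job gives the robot as it stands.
- The arm moves only by the tool servo_tool, never from a script. Its argument "plan" is a list that holds one entry, the list of rows, each a list of 6 numbers: the shift along the tool's x, y, z in cm, then the turn, a rotation vector about the tool's x, y, z in degrees. A call has 1 to 20 rows; each row is the pose to reach, as a shift and turn from the pose measured when the call began, along the tool's axes at that moment; what a row does not reach only later rows make up. A row lasts 1/12 s, in which the tool goes at most 41.7 mm and 7.16 degrees, less where a joint would pass 70% of its speed; a pose out of reach is approached as far as the arm can. A call with a gripper value outside its range is refused whole. "claw" is the finger opening in cm, from 0 to 8.54, set as the call begins (left out, the last holds). The fingers move at their own pace and stop on an object; "grip_force" is the grip in N (left out, the last holds). Time passes only in rows, so rows that repeat a pose let the fingers close. It gives the time, the measured TCP pose, the force and the opening at its end, in the units of the state.
- bot.read_state(): the state, without advancing time (a new reading comes with each control period).
- viewer.read_camera(name): name is "scene" or "top"; returns a dict with "color" (400x640x3 uint8, red, green, blue), "fx", "fy", "cx", "cy" (pixels), "eye" and "rotation" of the camera in the world. Camera axes: x right, y down, z forward; pixel columns grow to the right and rows downward; lengths in m; the calibration is good to about 2 mm. A picture is of the moment at which its call begins. There is no depth.
- finish_job(): hands the job in, once; it reports no verdict.
The state is a dict: "time": time; "q": joint angles; "joint_vel": joint speeds; "joint_torque": joint torques, N m; "tool_pos": TCP position; "tcp_rot": TCP orientation; "wrist_force": force on the tool from outside, world axes, zero at the start; "torque": the same for the moment, N m; "width": opening from 0.0 (shut) to 1.0 (fully open).
Only numpy, scipy, OpenCV 4.12 (cv2) and the standard library are available. Lean on these libraries where they do the work, as an engineer would, in place of code of your own. Each camera call takes 0.05 s, during which the arm holds its last target.

## Working session

There is one attempt and no reset: what is moved stays moved. The work goes in short steps, Python scripts to look and compute and a tool call to move; the robot and the scene stay as the last step left them, time stands still between calls to the robot, and variables do not carry over. Pictures are saved under pics/ and viewed, and the job is handed in when it is done.

Besides the shell and the picture viewer there is one more tool, called after "Call:" as a command line: name --argument value ..., lists and objects as JSON in quotes. servo_tool: Moves the arm, as the interface text tells. Its arguments: {"type":"object","properties":{"plan":{"type":"array"},"claw":{"type":"number"},"grip_force":{"type":"number"}},"required":["plan"]}

```bash
ls; mkdir -p pics; python3 - <<'E'
from workcell import bot, viewer
import cv2, numpy as np
print(bot.read_state())
for n in ("scene","top"):
    c=viewer.read_camera(n); cv2.imwrite(f"pics/{n}0.png",c["color"][:,:,::-1])
    print({k:v for k,v in c.items() if k!="color"})
E
```

```text
pics
{'time': 0.0, 'q': array([ 1.27812629e+00,  2.64788172e-01,  1.60539213e+00, -1.21623541e-05,
        1.27369234e+00, -3.68383049e-02]), 'joint_vel': array([ 0.00109033, -0.00085521, -0.00023737, -0.00017402,  0.00012109,
       -0.00159646]), 'joint_torque': array([ 1.52435400e-04, -5.15105546e+01, -3.67318797e+01,  7.66373631e-06,
        1.29669457e-02, -6.56239969e-07]), 'tool_pos': array([0.17056105, 0.65233234, 0.22992864]), 'tcp_rot': array([-0.40071247, -3.11556481,  0.0035355 ]), 'wrist_force': array([ 0.69245095, -0.13285749, -0.02470265]), 'torque': array([ 0.01846067,  0.0075068 , -0.0060709 ]), 'width': 0.9996847922067373}
{'fx': 512.6250933358501, 'fy': 512.6250933358501, 'cx': 318.89785930880845, 'cy': 199.43689937260714, 'eye': array([-0.49080106,  0.86895251,  0.94058412]), 'rotation': array([-1.02280337,  2.2458211 , -1.18364464])}
{'fx': 411.2478159346966, 'fy': 411.2478159346966, 'cx': 324.4810278845211, 'cy': 204.28233909021804, 'eye': array([0.37362228, 0.02085714, 1.31320717]), 'rotation': array([-2.18827774,  2.14199716, -0.09952588])}
```

View pics/scene0.png

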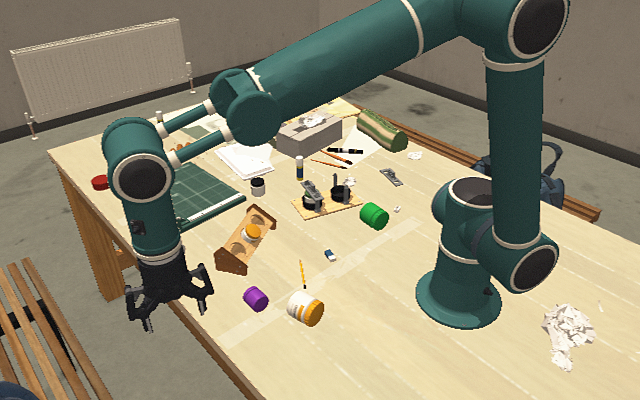

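View pics/top0.png

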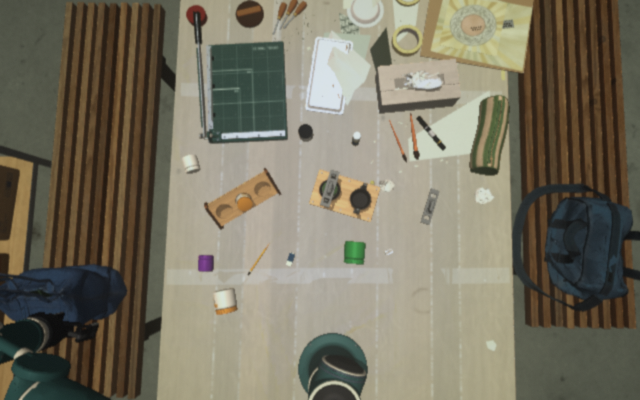

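The scene view shows the rack with an orange jar at about (252,232), the carrier at (325,203) and the loose keeper at (390,177). In the top view the rack is at (243,200), the carrier at (345,195), the keeper at (430,206) and the dark jar_by at (305,131). I'll enlarge these areas next.

```bash
cat > h.py <<'E'
import numpy as np, cv2
from scipy.spatial.transform import Rotation as R
from scipy.optimize import least_squares
from workcell import bot, viewer
def cam(n):
    c=viewer.read_camera(n); c['R']=R.from_rotvec(c['rotation']).as_matrix(); return c
def proj(c,P):
    P=np.atleast_2d(P); p=(P-c['eye'])@c['R']; return np.c_[c['fx']*p[:,0]/p[:,2]+c['cx'],c['fy']*p[:,1]/p[:,2]+c['cy']]
def ray(c,u,v,z):
    d=c['R']@np.array([(u-c['cx'])/c['fx'],(v-c['cy'])/c['fy'],1]); return c['eye']+d*(z-c['eye'][2])/d[2]
def crop(c,x0,y0,w,h,s,name):
    im=c['color'][y0:y0+h,x0:x0+w,::-1]; im=cv2.resize(im,None,fx=s,fy=s,interpolation=cv2.INTER_CUBIC)
    cv2.imwrite('pics/'+name+'.png',im)
E
python3 - <<'E'
from h import *
c=cam("top"); crop(c,195,160,100,75,8,'t_rack'); crop(c,300,160,100,75,8,'t_car'); crop(c,400,170,80,60,8,'t_keep')
c=cam("scene"); crop(c,205,195,80,80,7,'s_rack'); crop(c,285,150,130,85,6,'s_car')
E
```

```text
(no output)
```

View pics/t_rack.png

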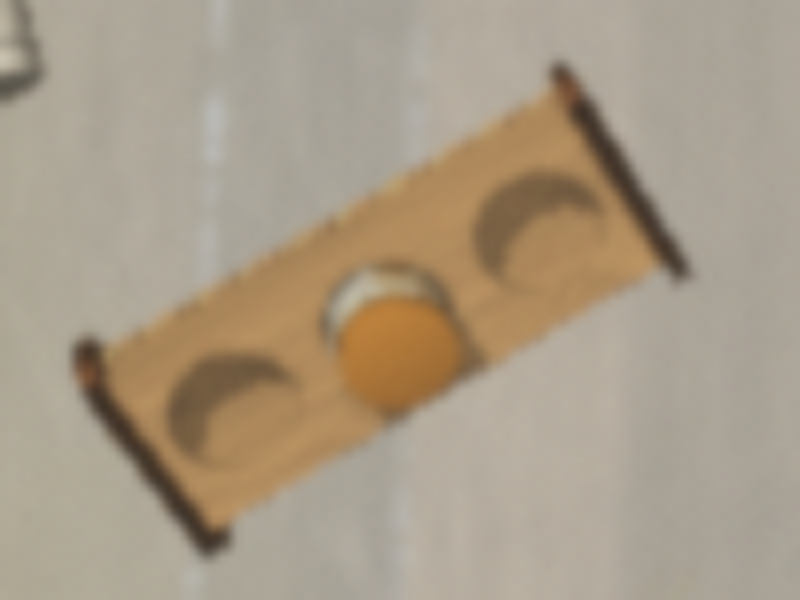

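View pics/t_car.png

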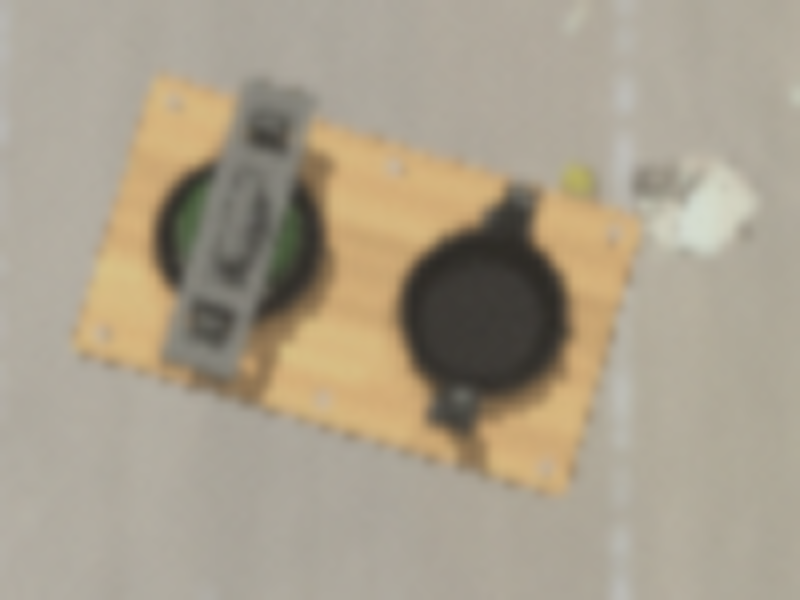

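View pics/t_keep.png

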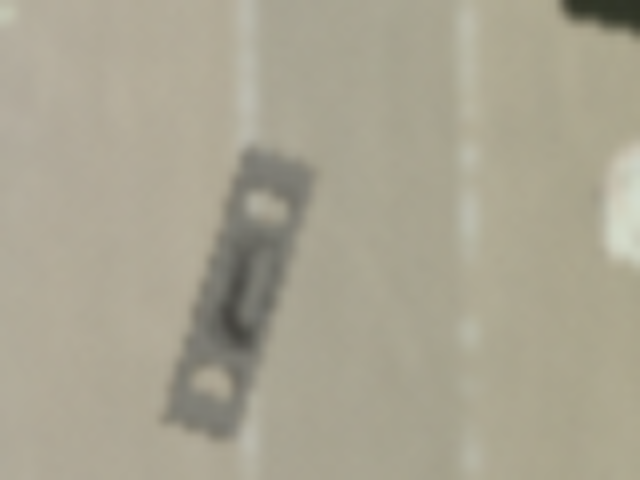

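View pics/s_rack.png

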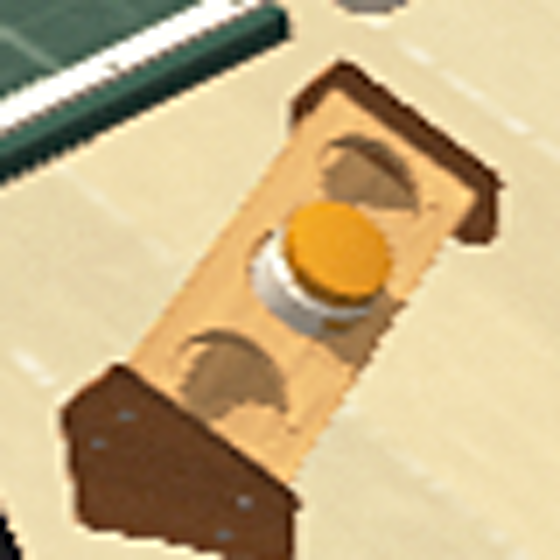

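View pics/s_car.png

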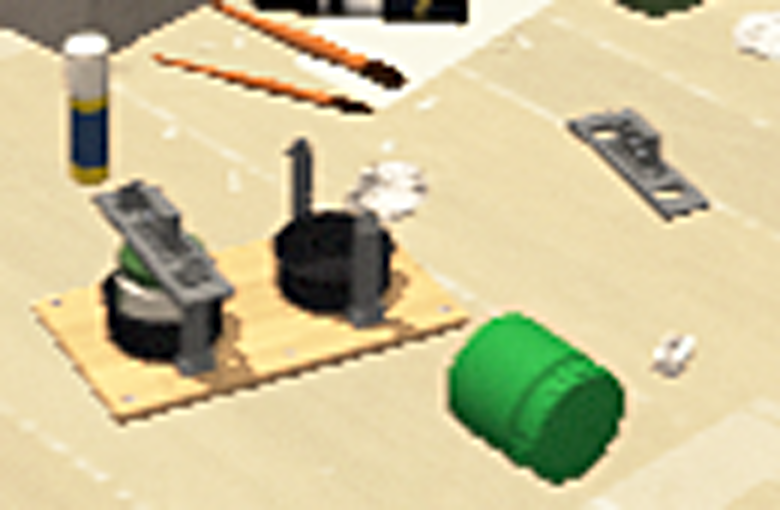

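```bash
cat > m.py <<'E'
from h import *
T=cam("top"); S=cam("scene")
def px(x0,y0,s,pts): return np.array([[x0+(X+.5)/s-.5,y0+(Y+.5)/s-.5] for X,Y in pts])
tc=px(300,160,8,[(157,75),(638,215),(565,495),(78,350)])
sc=px(285,150,6,[(35,307),(122,420),(467,320)])
# carrier corners: yaw psi. image TL = +x,+y ; TR=+x,-y; BR=-x,-y; BL=-x,+y
loc=np.array([[59,103,11],[59,-103,11],[-59,-103,11],[-59,103,11]])*1e-3
def tf(p,l,z=0): return R.from_euler('z',p[2]).apply(l)+[p[0],p[1],z]
def fit(lt,pt,ls,ps,z=0):
    f=lambda p: np.r_[(proj(T,tf(p,lt,z))-pt).ravel(),(proj(S,tf(p,ls,z))-ps).ravel() if len(ps) else []]
    r=least_squares(f,[.5,0,0]); print('fit',r.x,np.degrees(r.x[2]),'res',np.round(r.fun.reshape(-1,2),1).tolist()); return r.x
print('carrier'); fit(loc,tc,loc,np.zeros((0,2))); 
ca=fit(loc,tc,loc[[0,3,2]],sc)
print('well',tf(ca,np.array([[0,-.05,.012]])))
lk=np.array([[58,15,6],[58,-15,6],[-58,-15,6],[-58,15,6]])*1e-3
kp=px(400,170,8,[(245,147),(312,172),(232,438),(168,418)])
print('keeper'); fit(lk,kp,lk,np.zeros((0,2)))
sk=px(285,150,6,[(568,122),(632,108),(708,205),(672,219)]) 
k=fit(lk,kp,lk[[0,1,2,3]],sk)
# jar lid centre triangulation
def tri(ut,us):
    f=lambda P: np.r_[(proj(T,P)-ut).ravel(),(proj(S,P)-us).ravel()]
    r=least_squares(f,[.5,.3,.1]); return r.x,r.fun
lt=px(195,160,8,[(401,353)]); ls=px(205,195,7,[(338,250)])
print('lid',tri(lt,ls))
a=px(195,160,8,[(100,348),(555,95),(230,510),(655,265),(88,380),(208,545),(565,75),(680,270)])
# rack front edge/back edge directions at guessed heights
for i,j,z in((0,1,.082),(2,3,.03),(4,5,.05),(6,7,.05)):
    A=ray(T,*a[i],z);B=ray(T,*a[j],z);d=A-B;print(A,B,np.degrees(np.arctan2(d[1],d[0])),np.linalg.norm(d))
np.save('ca.npy',ca)
E
python3 m.py
```

```text
carrier
fit [ 0.53675776 -0.02877364 -0.26302615] -15.070288549531274 res [[-0.5, -0.4], [1.2, -0.2], [0.4, 0.3], [-1.1, 0.3]]
fit [ 0.53631008 -0.02835123 -0.26182467] -15.001448529146877 res [[-0.7, -0.3], [1.1, -0.1], [0.3, 0.4], [-1.2, 0.5], [-0.7, -0.7], [-0.2, -0.2], [0.9, -0.6]]
well [[ 0.52336791 -0.0766472   0.012     ]]
keeper
fit [ 0.50679368 -0.30048942 -0.28655148] -16.41819065611112 res [[-0.1, -0.3], [0.5, -0.6], [0.4, 0.7], [-0.7, 0.3]]
fit [ 0.50554272 -0.30155162 -0.31691115] -18.15767127485786 res [[0.8, 0.1], [1.3, 0.1], [0.1, 1.0], [-0.9, 0.4], [0.3, -0.3], [-2.9, 0.3], [1.0, 0.1], [-0.8, -0.3]]
lid (array([0.49690366, 0.27717518, 0.07121865]), array([-0.30768032, -0.28196301,  0.37833659,  0.06481496]))
[0.49451102 0.38774122 0.082     ] [0.59463841 0.21950857 0.082     ] 120.75993047586566 0.1957746641759512
[0.43705299 0.34907466 0.03      ] [0.53701522 0.18601933 0.03      ] 121.51067460502401 0.19125765366417105
[0.48512854 0.40129563 0.05      ] [0.42243042 0.35180524 0.05      ] 38.28558568338248 0.07987711728716851
[0.60835753 0.2210593  0.05      ] [0.53271836 0.17368902 0.05      ] 32.0575389437457 0.08924812165161612
```

```bash
cat > m2.py <<'E'
from h import *
T=cam("top"); S=cam("scene")
def hull_area_cent(pts):
    h=cv2.convexHull(pts.astype(np.float32)); m=cv2.moments(h); return np.array([m['m10']/m['m00'],m['m01']/m['m00']]),m['m00']
def omask(c,x0,y0,w,h,lo,hi):
    im=c['color'][y0:y0+h,x0:x0+w]; im=cv2.resize(im,None,fx=8,fy=8,interpolation=cv2.INTER_CUBIC)
    hsv=cv2.cvtColor(im,cv2.COLOR_RGB2HSV); m=cv2.inRange(hsv,lo,hi)
    n,l,st,_=cv2.connectedComponentsWithStats(m); k=1+np.argmax(st[1:,4]); return (l==k).astype(np.uint8),im
out={}
for n,c,b in(('t',T,(228,188,35,30)),('s',S,(235,215,35,35))):
    m,im=omask(c,*b,(10,190,120),(22,255,255)); 
    cn,_=cv2.findContours(m,cv2.RETR_EXTERNAL,cv2.CHAIN_APPROX_NONE); cn=max(cn,key=len)
    hl=cv2.convexHull(cn); M=cv2.moments(hl); ce=np.array([M['m10']/M['m00'],M['m01']/M['m00']])
    out[n]=(np.array(b[:2])+(ce+.5)/8-.5,M['m00']/64); print(n,out[n],m.sum()/64)
    cv2.drawContours(im,[hl],-1,(255,0,255),1); cv2.imwrite(f'pics/lid_{n}.png',im[:,:,::-1])
a=np.linspace(0,2*np.pi,60)
def lid(p,yaw):
    # p = lid top centre
    xr=np.array([np.cos(yaw),np.sin(yaw),0]); yr=np.array([-np.sin(yaw),np.cos(yaw),0])
    ax=-xr*np.sin(np.radians(35))+np.array([0,0,np.cos(np.radians(35))]); e=np.cross(yr,ax)
    c=np.array([yr*np.cos(t)+e*np.sin(t) for t in a])*.023+p
    return np.r_[c,c-ax*.011],ax,xr
yaw=np.radians(31)
f=lambda p: np.r_[hull_area_cent(proj(T,lid(p,yaw)[0]))[0]-out['t'][0],hull_area_cent(proj(S,lid(p,yaw)[0]))[0]-out['s'][0]]
r=least_squares(f,[.5,.28,.08]); print(r.x,r.fun,hull_area_cent(proj(T,lid(r.x,yaw)[0]))[1],hull_area_cent(proj(S,lid(r.x,yaw)[0]))[1])
L,ax,xr=lid(r.x,yaw); print('axis',ax,'jar base',r.x-.05*ax,'hole',r.x-.028*ax)
E
python3 m2.py; cd pics; python3 -c "
import cv2,numpy as np
a=cv2.imread('lid_t.png');b=cv2.imread('lid_s.png');h=max(a.shape[0],b.shape[0])
p=lambda i:cv2.copyMakeBorder(i,0,h-i.shape[0],0,0,0)
cv2.imwrite('lids.png',np.hstack([p(a),p(b)]))"
```

```text
Traceback (most recent call last):
  File "m2.py", line 11, in <module>
    m,im=omask(c,*b,(10,190,120),(22,255,255));
         ~~~~~^^^^^^^^^^^^^^^^^^^^^^^^^^^^^^^^
  File "m2.py", line 8, in omask
    n,l,st,_=cv2.connectedComponentsWithStats(m); k=1+np.argmax(st[1:,4]); return (l==k).astype(np.uint8),im
                                                      ~~~~~~~~~^^^^^^^^^^
ValueError: attempt to get argmax of an empty sequence
[ WARN:0@0.016] global loadsave.cpp:275 findDecoder imread_('lid_t.png'): can't open/read file: check file path/integrity
[ WARN:0@0.016] global loadsave.cpp:275 findDecoder imread_('lid_s.png'): can't open/read file: check file path/integrity
Traceback (most recent call last):
AttributeError: 'NoneType' object has no attribute 'shape'
```

Colour threshold was too strict; checking the HSV values.

```bash
python3 - <<'E'
import cv2,numpy as np
for f,(u,v),(u2,v2),(x0,y0) in (('top0',(244,203),(232,195),(0,0)),('scene0',(252,230),(240,243),(0,0))):
    h=cv2.cvtColor(cv2.imread(f'pics/{f}.png'),cv2.COLOR_BGR2HSV)
    print(h[v-3:v+4,u-3:u+4].reshape(-1,3).min(0),h[v-3:v+4,u-3:u+4].reshape(-1,3).max(0),h[v2-3:v2+4:2,u2-3:u2+4:2].reshape(-1,3).tolist())
E
```

```text
[ 15 169 162] [ 16 175 186] [[16, 112, 164], [16, 118, 167], [17, 122, 170], [16, 121, 173], [17, 120, 170], [16, 122, 172], [17, 120, 176], [17, 120, 176], [16, 120, 174], [17, 120, 176], [17, 120, 177], [17, 116, 171], [16, 121, 177], [16, 120, 180], [17, 122, 180], [17, 95, 155]]
[ 18 209 225] [ 19 221 242] [[18, 131, 237], [17, 126, 234], [18, 132, 240], [17, 135, 244], [15, 137, 166], [15, 138, 226], [17, 130, 239], [18, 131, 236], [17, 137, 160], [14, 136, 126], [16, 131, 154], [18, 130, 239], [16, 134, 156], [15, 129, 152], [16, 131, 142], [15, 136, 146]]
```

```bash
sed -i "s/(10,190,120),(22,255,255)/(10,146 if n=='t' else 170,110),(24,255,255)/" m2.py; python3 m2.py; cd pics; python3 -c "
import cv2,numpy as np
a=cv2.imread('lid_t.png');b=cv2.imread('lid_s.png');h=max(a.shape[0],b.shape[0])
p=lambda i:cv2.copyMakeBorder(i,0,h-i.shape[0],0,0,0)
cv2.imwrite('lids.png',np.hstack([p(a),p(b)]))"
```

```text
t (array([244.31057673, 203.58754547]), 158.9296875) 159.1875
s (array([252.74160315, 230.6370483 ]), 175.265625) 171.984375
[0.49423001 0.27633671 0.07502159] [-0.17466836 -0.19228615  0.22581588  0.06942333] 188.95088925457094 199.50260815862566
axis [-0.49165097 -0.2954137   0.81915204] jar base [0.51881256 0.29110739 0.03406398] hole [0.50799624 0.28460829 0.05208533]
```

View pics/lids.png

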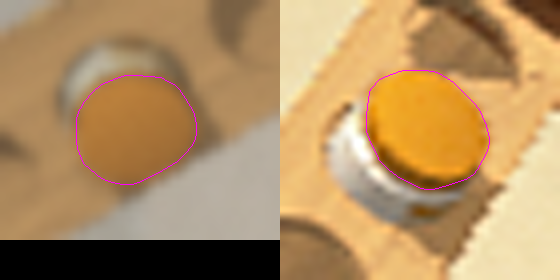

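```bash
cat > m3.py <<'E'
from h import *
T=cam("top"); S=cam("scene")
def px(x0,y0,s,pts): return np.array([[x0+(X+.5)/s-.5,y0+(Y+.5)/s-.5] for X,Y in pts])
t=px(195,160,8,[(100,348),(555,95),(213,525),(660,262)]); s=px(205,195,7,[(132,365),(340,87),(292,480),(478,195)])
for i,n in enumerate(('BL','BR','FL','FR')):
    r=least_squares(lambda P:np.r_[(proj(T,P)-t[i]).ravel(),(proj(S,P)-s[i]).ravel()],[.5,.3,.05]); print(n,r.x,r.fun.round(1))
def pts(p):
    x,y,z,yaw,h=p; r=R.from_euler('z',yaw).as_matrix()
    sl=lambda d,q: r@[d*np.cos(np.radians(35)),q,d*np.sin(np.radians(35))]+[x,y,z]
    return np.array([sl(h,.106),sl(h,-.106),sl(-h,.106),sl(-h,-.106)])
f=lambda p:np.r_[(proj(T,pts(p))-t).ravel(),(proj(S,pts(p))-s).ravel()]
r=least_squares(f,[.5,.28,.05,.54,.04]);print('plate ctr',r.x,np.degrees(r.x[3]),r.fun.round(1))
# hole: lid consistent? also shadow holes skip
E
python3 m3.py
```

```text
BL [0.49035402 0.38382094 0.07603181] [ 1.8  1.6 -2.1 -0.4]
BR [0.59273118 0.21694815 0.07366859] [ 1.2  1.1 -1.6 -0.3]
FL [0.42919617 0.35150702 0.0385368 ] [ 0.5  0.5 -0.6 -0.1]
FR [0.53771048 0.18348736 0.0298327 ] [ 0.2  0.2 -0.2 -0. ]
plate ctr [0.51308025 0.28330356 0.05396202 0.56479241 0.03942516] 32.36022165431358 [-0.4  3.7  3.1 -0.4 -0.2  0.6  2.4 -1.4 -2.8  1.6 -0.9 -2.5 -1.6  2.6
  0.7 -2.1]
```

```bash
cat > g.py <<'E'
from h import *
def delta(P,M,s=None):
    s=s or bot.read_state(); R0=R.from_rotvec(s['tcp_rot']).as_matrix()
    d=R0.T@(np.asarray(P)-s['tool_pos'])*100; w=np.degrees(R.from_matrix(R0.T@M).as_rotvec())
    print('delta cm',d.round(2).tolist(),'deg',w.round(1).tolist(),'| tcp',s['tool_pos'].round(4),'t',round(s['time'],2),'F',s['wrist_force'].round(1),'q',s['q'].round(2),'w',round(s['width'],3))
    return np.r_[d,w]
def mat(z,y): 
    z=np.array(z)/np.linalg.norm(z); y=np.array(y)-z*np.dot(z,y); y/=np.linalg.norm(y); return np.c_[np.cross(y,z),y,z]
YR=np.radians(31.5); AX=np.array([-np.cos(YR)*np.sin(np.radians(35)),-np.sin(YR)*np.sin(np.radians(35)),np.cos(np.radians(35))])
HOLE=np.array([.5085,.2845,.0525]); MR=mat(-AX,[-np.sin(YR),np.cos(YR),0])
YC=np.radians(-15.0); MC=mat([0,0,-1],[-np.sin(YC),np.cos(YC),0]); WELL=np.array([.5234,-.0766,.012])
E
python3 -c "
from g import *
delta(HOLE+.10*AX,MR); print(MR)"
```

```text
delta cm [-38.02, -31.25, 9.69] deg [-14.1, -33.1, -44.7] | tcp [0.1708 0.653  0.2313] t 0.6 F [-0.5 -0.5  0.2] q [ 1.28  0.26  1.6  -0.    1.27 -0.04] w 1.002
[[-0.69844193 -0.52249856  0.48905431]
 [-0.42800577  0.85264016  0.29969286]
 [-0.57357644  0.         -0.81915204]]
```

Call:
servo_tool --plan '[[[-9,-8,1,-3,-8,-11],[-19,-16,3,-7,-16,-22],[-28,-23,6,-10,-25,-33],[-38,-31.2,9.7,-14.1,-33.1,-44.7],[-38,-31.2,9.7,-14.1,-33.1,-44.7],[-38,-31.2,9.7,-14.1,-33.1,-44.7],[-38,-31.2,9.7,-14.1,-33.1,-44.7],[-38,-31.2,9.7,-14.1,-33.1,-44.7],[-38,-31.2,9.7,-14.1,-33.1,-44.7],[-38,-31.2,9.7,-14.1,-33.1,-44.7],[-38,-31.2,9.7,-14.1,-33.1,-44.7],[-38,-31.2,9.7,-14.1,-33.1,-44.7],[-38,-31.2,9.7,-14.1,-33.1,-44.7],[-38,-31.2,9.7,-14.1,-33.1,-44.7],[-38,-31.2,9.7,-14.1,-33.1,-44.7],[-38,-31.2,9.7,-14.1,-33.1,-44.7],[-38,-31.2,9.7,-14.1,-33.1,-44.7]]]' --claw 8.5 --grip_force 20

```text
time: 2.02
tool_pos: [0.4594, 0.2552, 0.1345]
tcp_rot: [-0.691, 2.449, 0.218]
wrist_force: [-0.2, -0.2, 0.0]
width: 0.99
```

```bash
python3 -c "
from g import *
delta(HOLE+.10*AX,MR)
T=cam('top');S=cam('scene');crop(T,195,150,120,90,6,'t1');crop(S,190,160,130,110,5,'s1')"
```

```text
delta cm [0.02, -0.07, -0.0] deg [0.0, 0.0, 0.0] | tcp [0.4594 0.2552 0.1345] t 2.02 F [-0.2 -0.2  0. ] q [ 0.4  -0.27  2.45  0.24  0.36 -1.91] w 0.99
```

View pics/t1.png

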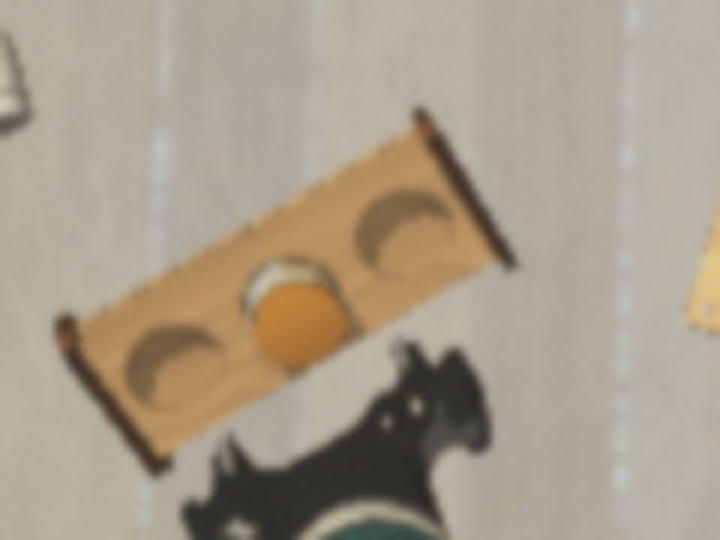

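View pics/s1.png

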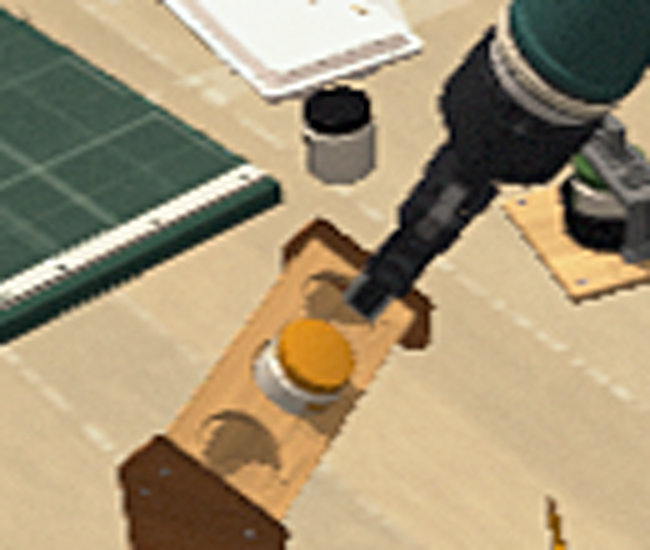

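```bash
python3 -c "
from g import *
T=cam('top');S=cam('scene');s=bot.read_state();M=R.from_rotvec(s['tcp_rot']).as_matrix();p=s['tool_pos']
P=[p+M@[a,sg*b,-.013] for sg in(1,-1) for b in (.0425,.057) for a in (-.011,.011)]
ut=proj(T,P);us=proj(S,P)
i=(T['color']).copy()
def draw(c,pts,x0,y0,w,h,k,n):
    im=cv2.resize(c['color'][y0:y0+h,x0:x0+w,::-1],None,fx=k,fy=k,interpolation=cv2.INTER_CUBIC)
    for q in pts: cv2.circle(im,tuple(int(v) for v in ((q-[x0,y0]+.5)*k)),3,(255,0,255),-1)
    return im
a=draw(T,np.r_[ut,proj(T,[HOLE,HOLE+.028*AX])],220,180,60,60,6,'');b=draw(S,np.r_[us,proj(S,[HOLE,HOLE+.028*AX])],230,195,60,60,6,'')
cv2.imwrite('pics/chk1.png',np.hstack([a,b]))"
```

```text
(no output)
```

View pics/chk1.png

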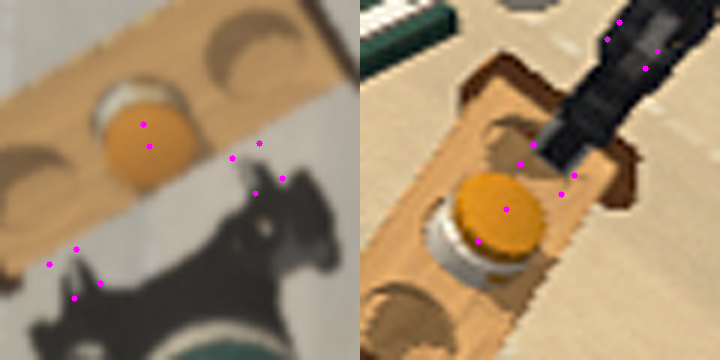

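The top view shows the open fingers straddling the lid's line, with tips at about (257,168) and (75,270). The scene view agrees to within about a pixel, so I'll move in along the axis.

Call:
servo_tool --plan '[[[0,-0.1,1.5,0,0,0],[0,-0.1,3.5,0,0,0],[0,-0.1,5,0,0,0],[0,-0.1,6,0,0,0],[0,-0.1,7,0,0,0],[0,-0.1,7.5,0,0,0],[0,-0.1,7.5,0,0,0],[0,-0.1,7.5,0,0,0]]]'

```text
time: 2.88
tool_pos: [0.4958, 0.2783, 0.0731]
tcp_rot: [-0.695, 2.448, 0.219]
wrist_force: [0.8, -0.6, 0.3]
width: 0.996
```

```bash
python3 -c "
from g import *
delta(HOLE+.003*AX,MR)
T=cam('top');S=cam('scene');a=T['color'][175:235,215:275,::-1];b=S['color'][195:255,225:285,::-1]
cv2.imwrite('pics/chk2.png',cv2.resize(np.hstack([a,b]),None,fx=6.6,fy=6.6,interpolation=cv2.INTER_CUBIC))"
```

```text
delta cm [0.03, -0.14, 2.19] deg [0.1, 0.0, 0.2] | tcp [0.4958 0.2783 0.0731] t 2.88 F [ 0.8 -0.6  0.3] q [ 0.42 -0.05  2.42  0.42  0.18 -2.1 ] w 0.996
```

View pics/chk2.png

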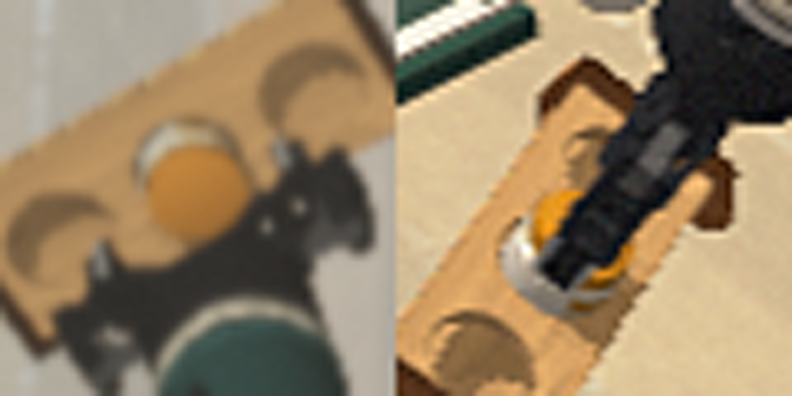

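```bash
python3 -c "
from g import *
T=cam('top');S=cam('scene');s=bot.read_state();M=R.from_rotvec(s['tcp_rot']).as_matrix();p=s['tool_pos']
def draw(c,x0,y0):
    k=10; im=cv2.resize(c['color'][y0:y0+40,x0:x0+40,::-1],None,fx=k,fy=k,interpolation=cv2.INTER_CUBIC)
    def poly(P,col):
        q=((proj(c,P)-[x0,y0]+.5)*k).astype(np.int32); cv2.polylines(im,[q],True,col,1)
    for sg in(1,-1): poly([p+M@[a,sg*.0425,z] for a,z in((-.011,-.013),(.011,-.013),(.011,-.05),(-.011,-.05))],(255,0,255) if sg>0 else (255,255,0))
    t=np.linspace(0,6.28,40)
    poly([HOLE+.028*AX+.023*(MR[:,0]*np.cos(a)+MR[:,1]*np.sin(a)) for a in t],(0,0,255))
    poly([HOLE+.0*AX+.0255*(MR[:,0]*np.cos(a)+MR[:,1]*np.sin(a)) for a in t],(0,255,0))
    return im
cv2.imwrite('pics/chk3.png',np.hstack([draw(T,222,187),draw(S,232,212)]))"
```

```text
(no output)
```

View pics/chk3.png

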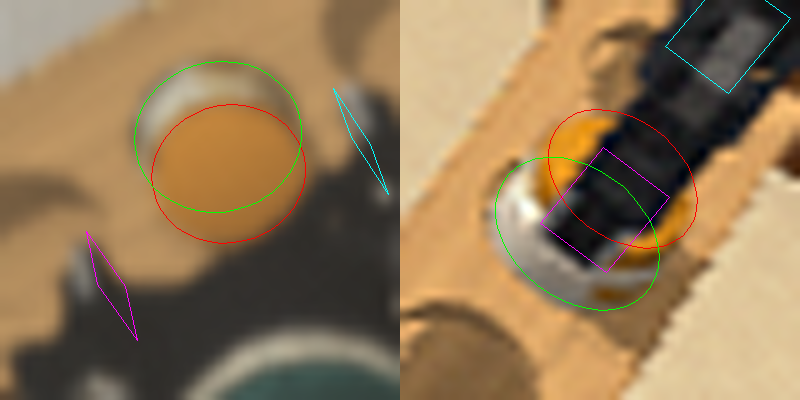

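The projected pad and lid outlines lie on the pixels, with the lid at (229,173) and the pad midpoint at (236,214), which is on the jar's axis. I'll go in the last 2 cm and close.

Call:
servo_tool --plan '[[[0,-0.15,0.6,0,0,0],[0,-0.15,1.2,0,0,0],[0,-0.15,1.7,0,0,0],[0,-0.15,2.1,0,0,0],[0,-0.15,2.1,0,0,0],[0,-0.15,2.1,0,0,0]]]'

```text
time: 3.58
tool_pos: [0.5075, 0.283, 0.0572]
tcp_rot: [-0.693, 2.446, 0.219]
wrist_force: [-1.2, 0.0, 1.5]
width: 0.997
```

```bash
python3 -c "
from g import *
delta(HOLE+.003*AX,MR)"
```

```text
delta cm [0.13, 0.07, 0.17] deg [0.1, 0.2, 0.1] | tcp [0.5075 0.283  0.0572] t 3.58 F [-1.2  0.   1.5] q [ 0.42  0.01  2.4   0.55  0.14 -2.23] w 0.997
```

Call:
servo_tool --plan '[[[0.1,0,0.1,0,0,0],[0.1,0,0.1,0,0,0],[0.1,0,0.1,0,0,0],[0.1,0,0.1,0,0,0],[0.1,0,0.1,0,0,0],[0.1,0,0.1,0,0,0],[0.1,0,0.1,0,0,0],[0.1,0,0.1,0,0,0],[0.1,0,0.1,0,0,0],[0.1,0,0.1,0,0,0]]]' --claw 3.5 --grip_force 20

```text
time: 4.42
tool_pos: [0.5069, 0.2832, 0.0561]
tcp_rot: [-0.694, 2.446, 0.22]
wrist_force: [-4.5, -0.7, 5.8]
width: 0.548
```

```bash
python3 -c "
from g import *
delta(HOLE+.003*AX,MR);s=bot.read_state();print(s['width']*85.4, R.from_rotvec(s['tcp_rot']).inv().apply(s['wrist_force']))
T=cam('top');S=cam('scene');a=T['color'][175:235,215:275,::-1];b=S['color'][195:255,225:285,::-1]
cv2.imwrite('pics/chk4.png',cv2.resize(np.hstack([a,b]),None,fx=6.6,fy=6.6,interpolation=cv2.INTER_CUBIC))"
```

```text
delta cm [0.04, 0.03, 0.11] deg [0.1, 0.2, 0.1] | tcp [0.5069 0.2832 0.0561] t 4.42 F [-4.5 -0.7  5.8] q [ 0.42  0.01  2.41  0.57  0.14 -2.24] w 0.548
46.814784327479195 [ 0.06816708  1.79496894 -7.18847821]
```

View pics/chk4.png

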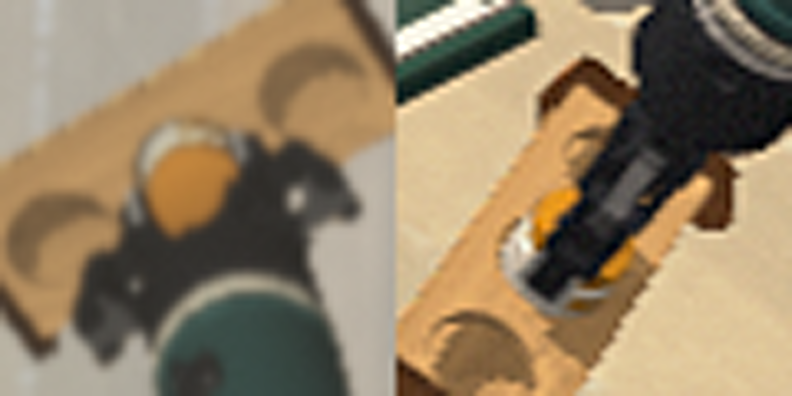

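The fingers have closed on the jar at about 46.7 mm. The 7 N push-back suggests the tips touch the plate. The well rim stands 3 mm higher on the jar than the plate does, so I'll regrip 6 mm farther out.

Call:
servo_tool --plan '[[[0,0,0,0,0,0],[0,0,0,0,0,0],[0,0,0,0,0,0],[0,0,-0.3,0,0,0],[0,0,-0.5,0,0,0],[0,0,-0.5,0,0,0]]]' --claw 6

```text
time: 5.02
tool_pos: [0.5045, 0.2816, 0.0606]
tcp_rot: [-0.694, 2.446, 0.22]
wrist_force: [0.6, -0.2, -0.2]
width: 0.706
```

Call:
servo_tool --plan '[[[0,0,0,0,0,0],[0,0,0,0,0,0],[0,0,0,0,0,0],[0,0,0,0,0,0],[0,0,0,0,0,0],[0,0,0,0,0,0],[0,0,0,0,0,0]]]' --claw 3.5 --grip_force 25

```text
time: 5.6
tool_pos: [0.5044, 0.2817, 0.0611]
tcp_rot: [-0.694, 2.445, 0.221]
wrist_force: [-6.7, -3.3, 8.5]
width: 0.532
```

```bash
python3 -c "
from g import *
delta(HOLE+.003*AX,MR);s=bot.read_state();print(s['width']*85.4, R.from_rotvec(s['tcp_rot']).inv().apply(s['wrist_force']))"
```

```text
delta cm [0.09, 0.02, 0.69] deg [0.1, 0.2, 0.1] | tcp [0.5044 0.2817 0.0611] t 5.6 F [-6.7 -3.3  8.5] q [ 0.42 -0.01  2.41  0.53  0.15 -2.21] w 0.532
45.425684426334186 [  1.21710854   0.7021094  -11.25800813]
```

The push-back came from the pads swinging forward, not from the plate. The jar is now held by the lid (about 45.5 mm), well clear of the future rim. I'll raise the grip force and draw it out along its axis.

Call:
servo_tool --plan '[[[0,0,0,0,0,0],[0,0,0,0,0,0],[0,0,-0.3,0,0,0],[0,0,-0.8,0,0,0],[0,0,-1.5,0,0,0],[0,0,-2.2,0,0,0],[0,0,-3,0,0,0],[0,0,-4,0,0,0],[0,0,-5,0,0,0],[0,0,-6,0,0,0],[0,0,-7,0,0,0],[0,0,-8,0,0,0],[0,0,-8,0,0,0],[0,0,-8,0,0,0]]]' --claw 3.5 --grip_force 40

```text
time: 6.77
tool_pos: [0.4651, 0.2573, 0.1266]
tcp_rot: [-0.694, 2.445, 0.22]
wrist_force: [-0.6, 0.1, -0.8]
width: 0.523
```

```bash
python3 -c "
from g import *
s=bot.read_state();print(s['width']*85.4, R.from_rotvec(s['tcp_rot']).inv().apply(s['wrist_force']))
delta([.47,.15,.20],MC)
T=cam('top');S=cam('scene');a=T['color'][165:245,215:295,::-1];b=S['color'][175:255,225:305,::-1]
cv2.imwrite('pics/chk5.png',cv2.resize(np.hstack([a,b]),None,fx=5,fy=5,interpolation=cv2.INTER_CUBIC))"
```

```text
44.648386007489684 [0.80385053 0.38496184 0.3692554 ]
delta cm [0.03, -9.39, -9.01] deg [14.3, 33.2, 45.2] | tcp [0.4651 0.2573 0.1266] t 6.77 F [-0.6  0.1 -0.8] q [ 0.4  -0.24  2.45  0.27  0.34 -1.95] w 0.523
```

View pics/chk5.png

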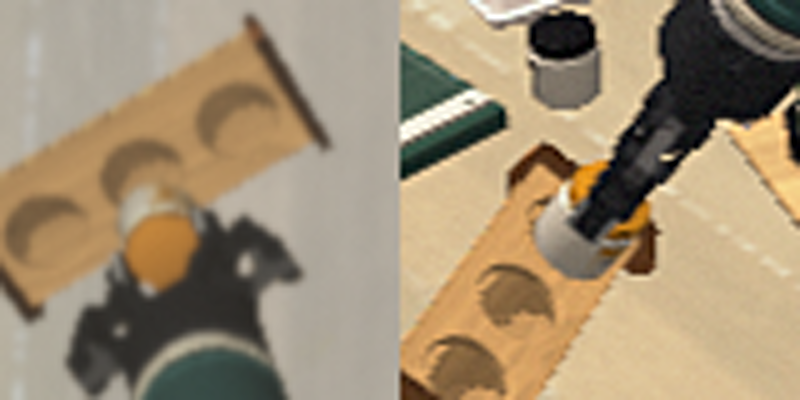

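Pixel views confirm the jar is out: the middle hole is empty at (140,170) and the jar is between the fingers. Now I'll raise it and turn it upright.

Call:
servo_tool --plan '[[[0,-0.5,-1,1,2,3],[0,-1.5,-2.5,2,5,7],[0,-2.5,-4,4,9,12],[0,-3.5,-5,6,13,18],[0,-4.7,-6,8,18,24],[0,-6,-7,10,22,30],[0,-7.3,-8,11.5,27,36],[0,-8.4,-8.6,13,30.5,41],[0,-9.1,-8.9,14,32.4,44],[0,-9.4,-9,14.3,33.2,45.2],[0,-9.4,-9,14.3,33.2,45.2],[0,-9.4,-9,14.3,33.2,45.2],[0,-9.4,-9,14.3,33.2,45.2]]]'

```text
time: 7.95
tool_pos: [0.4691, 0.1502, 0.1982]
tcp_rot: [-0.408, -3.113, -0.0]
wrist_force: [0.2, 0.3, -2.0]
width: 0.518
```

```bash
python3 -c "
from g import *
delta(WELL+[0,0,.15],MC)"
```

```text
delta cm [-11.1, -20.51, 3.59] deg [-0.0, -0.1, 0.1] | tcp [0.4691 0.1502 0.1982] t 7.95 F [ 0.2  0.3 -2. ] q [ 0.26 -0.06  2.02  0.    1.18 -1.05] w 0.518
```

Call:
servo_tool --plan '[[[-1,-1.8,0,0,0,0],[-2.5,-4.5,0,0,0,0],[-4,-7.5,0,0,0,0],[-5.6,-10.5,0,0,0,0],[-7.2,-13.5,0,0,0,0],[-8.8,-16.4,0,0,0,0],[-10.1,-18.7,0,0,0,0],[-10.9,-20,0,0,0,0],[-11.1,-20.5,0,0,0,0],[-11.1,-20.5,0,0,0,0],[-11.1,-20.5,0,0,0,0]]]'

```text
time: 8.87
tool_pos: [0.5227, -0.0755, 0.1977]
tcp_rot: [-0.407, -3.112, -0.001]
wrist_force: [0.4, 0.8, -1.8]
width: 0.519
```

```bash
cat > m4.py <<'E'
from g import *
T=cam("top");S=cam("scene")
im=cv2.imread('pics/top0.png')
b=cv2.cvtColor(im,cv2.COLOR_BGR2GRAY)[180:220,340:380]
b=cv2.resize(b,None,fx=8,fy=8,interpolation=cv2.INTER_CUBIC)
m=(b<75).astype(np.uint8); m=cv2.morphologyEx(m,cv2.MORPH_OPEN,cv2.getStructuringElement(cv2.MORPH_ELLIPSE,(90,90)))
M=cv2.moments(m,True); u=340+(M['m10']/M['m00']+.5)/8-.5; v=180+(M['m01']/M['m00']+.5)/8-.5
print('well px',u,v,'area',M['m00']/64,np.sqrt(M['m00']/64/np.pi))
for z in(.037,.02):print(z,ray(T,u,v,z))
# predicted: silhouette of rim+outer base
t=np.linspace(0,2*np.pi,80)
def sil(c,x,y):
    P=np.r_[[[x+.0345*np.cos(a),y+.0345*np.sin(a),z] for z in(.037,.011) for a in t]]
    h=cv2.convexHull(proj(c,P).astype(np.float32)); M=cv2.moments(h); return np.array([M['m10'],M['m01']])/M['m00'],np.sqrt(M['m00']/np.pi)
print('pred',sil(T,WELL[0],WELL[1]))
r=least_squares(lambda p:sil(T,*p)[0]-[u,v],[.52,-.07],diff_step=1e-3);print('well top fit',r.x)
E
python3 m4.py; python3 -c "
from g import *
delta(WELL+[0,0,.15],MC)
T=cam('top');S=cam('scene');a=T['color'][165:245,310:390,::-1];b=S['color'][125:225,280:380,::-1]
k=lambda i,f:cv2.resize(i,(400,400),interpolation=cv2.INTER_CUBIC)
cv2.imwrite('pics/chk6.png',np.hstack([k(a,0),k(b,0)]))"
```

```text
well px 360.09159708359704 198.65739264326405 area 320.921875 10.107057212915077
0.037 [ 0.5227689  -0.07683147  0.037     ]
0.02 [ 0.52475564 -0.07813275  0.02      ]
pred (array([359.78204206, 198.83955777]), np.float64(11.269366854124817))
well top fit [ 0.52399896 -0.07756656]
delta cm [-0.1, -0.14, 3.58] deg [0.0, -0.2, 0.2] | tcp [ 0.5229 -0.0751  0.1978] t 8.97 F [ 0.9  0.1 -1.5] q [-0.19  0.01  1.95  0.    1.18 -1.5 ] w 0.522
```

View pics/chk6.png

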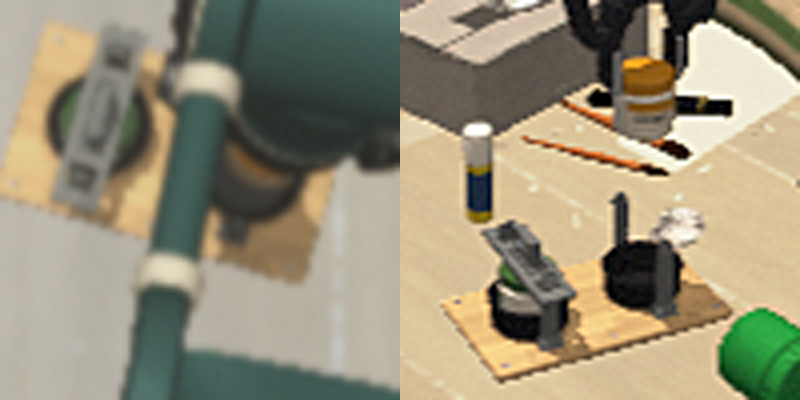

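The scene view shows the jar hanging upright at (645,95), above and behind the well at (645,275). I'll lower it to just above the rim and compare them there.

Call:
servo_tool --plan '[[[0,-0.2,1,0,0,0],[0,-0.2,2.5,0,0,0],[0,-0.2,4.5,0,0,0],[0,-0.2,6.5,0,0,0],[0,-0.2,8.3,0,0,0],[0,-0.2,9.6,0,0,0],[0,-0.2,10.4,0,0,0],[0,-0.2,10.8,0,0,0],[0,-0.2,10.8,0,0,0],[0,-0.2,10.8,0,0,0]]]'

```text
time: 9.9
tool_pos: [0.5228, -0.0769, 0.0903]
tcp_rot: [-0.405, -3.114, -0.001]
wrist_force: [0.0, 0.0, -2.2]
width: 0.52
```

```bash
sed -i 's/WELL=np.array.*/WELL=np.array([.5237,-.077,.012])/' g.py; cat > ov.py <<'E'
from g import *
import sys
S=cam('scene');s=bot.read_state();p=s['tool_pos']
delta(WELL+[0,0,.066],MC)
x0,y0,k=300,150,10
im=cv2.resize(S['color'][y0:y0+60,x0:x0+80,::-1],None,fx=k,fy=k,interpolation=cv2.INTER_CUBIC)
cv2.imwrite('pics/'+sys.argv[1]+'raw.png',im)
t=np.linspace(0,2*np.pi,50)
def circ(c,z,r,col):
    q=((proj(S,[[c[0]+r*np.cos(a),c[1]+r*np.sin(a),z] for a in t])-[x0,y0]+.5)*k).astype(np.int32); cv2.polylines(im,[q],True,col,1)
h=.032 if len(sys.argv)<3 else float(sys.argv[2])
circ(WELL,.037,.0345,(255,0,255)); circ(WELL,.011,.0345,(255,0,255)); 
circ(p,p[2]-h,.024,(0,255,0)); circ(p,p[2]-h+.05,.023,(0,255,0)); circ(p,p[2]-h+.039,.024,(0,255,0))
cv2.imwrite('pics/'+sys.argv[1]+'.png',im)
E
python3 ov.py ov1
```

```text
delta cm [-0.04, 0.02, 1.28] deg [0.0, -0.0, 0.2] | tcp [ 0.5232 -0.0771  0.0908] t 9.95 F [ 0.4 -0.  -1.2] q [-0.19  0.12  2.05  0.    0.97 -1.51] w 0.52
```

View pics/ov1.png

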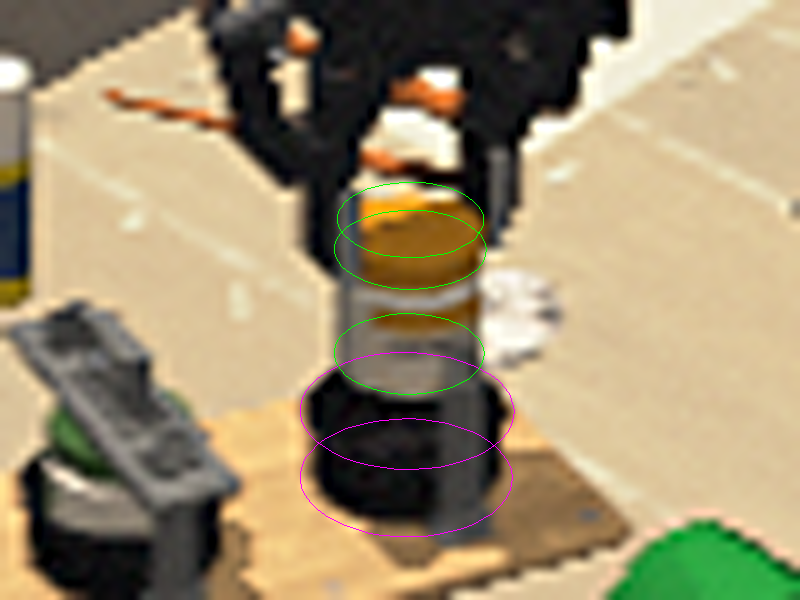

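View pics/ov1raw.png

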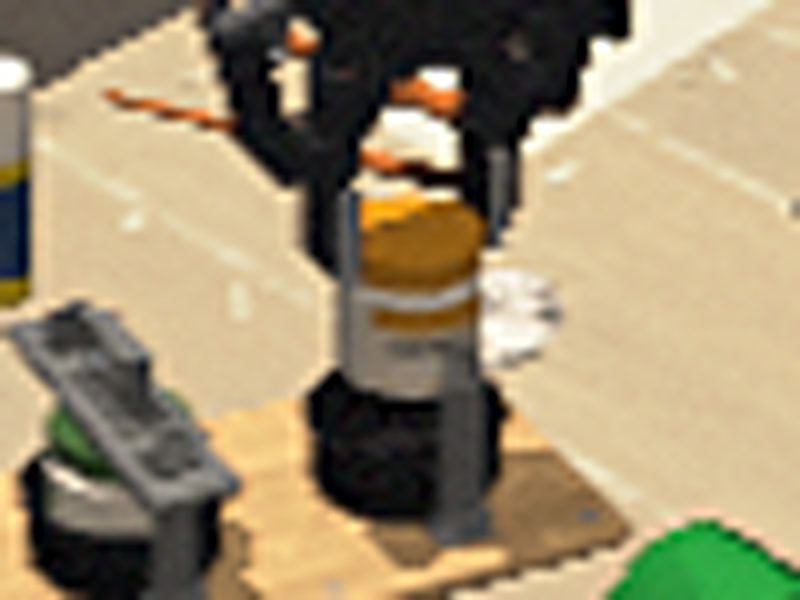

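The jar body spans 340–482 (centre 411) and the well 310–503 (centre 407), so it's aligned to about 1 mm. I'll lower it slowly.

Call:
servo_tool --plan '[[[-0.05,0.05,0.5,0,0,0],[-0.05,0.05,1,0,0,0],[-0.05,0.05,1.4,0,0,0],[-0.05,0.05,1.7,0,0,0],[-0.05,0.05,2,0,0,0],[-0.05,0.05,2.2,0,0,0],[-0.05,0.05,2.4,0,0,0],[-0.05,0.05,2.4,0,0,0],[-0.05,0.05,2.4,0,0,0]]]'

```text
time: 10.7
tool_pos: [0.5237, -0.0767, 0.0666]
tcp_rot: [-0.405, -3.114, -0.001]
wrist_force: [0.4, -0.3, -2.0]
width: 0.523
```

```bash
python3 ov.py ov2 .036
```

```text
delta cm [0.01, -0.03, -1.12] deg [0.0, -0.0, 0.2] | tcp [ 0.5239 -0.0767  0.0668] t 10.75 F [-0.1  0.1 -1.9] q [-0.19  0.15  2.07  0.    0.92 -1.51] w 0.52
```

View pics/ov2.png

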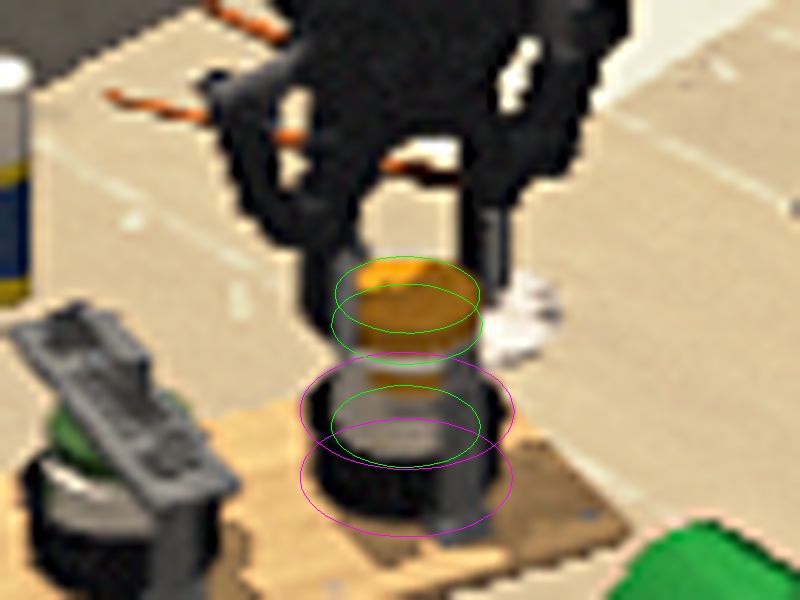

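The jar's base has gone into the mouth, with the rim front hiding it at about (405,465), and there is no contact force. I'll keep going.

Call:
servo_tool --plan '[[[0,0,0.2,0,0,0],[0,0,0.4,0,0,0],[0,0,0.6,0,0,0],[0,0,0.8,0,0,0],[0,0,1,0,0,0],[0,0,1.2,0,0,0],[0,0,1.35,0,0,0],[0,0,1.5,0,0,0],[0,0,1.5,0,0,0]]]'

```text
time: 11.5
tool_pos: [0.5236, -0.0767, 0.0514]
tcp_rot: [-0.405, -3.114, -0.001]
wrist_force: [-0.2, 0.7, -1.2]
width: 0.522
```

Call:
servo_tool --plan '[[[0,0,0.1,0,0,0],[0,0,0.2,0,0,0],[0,0,0.25,0,0,0],[0,0,0.3,0,0,0],[0,0,0.3,0,0,0]]]'

```text
time: 11.92
tool_pos: [0.5236, -0.0767, 0.0483]
tcp_rot: [-0.405, -3.114, -0.001]
wrist_force: [0.1, -0.6, -0.9]
width: 0.519
```

Call:
servo_tool --plan '[[[0,0,0.08,0,0,0],[0,0,0.16,0,0,0],[0,0,0.24,0,0,0],[0,0,0.3,0,0,0],[0,0,0.3,0,0,0]]]'

```text
time: 12.33
tool_pos: [0.5237, -0.0767, 0.0472]
tcp_rot: [-0.405, -3.114, -0.001]
wrist_force: [-6.2, 1.4, 13.2]
width: 0.519
```

```bash
python3 ov.py ov3 .036
```

```text
delta cm [-0.0, -0.03, -3.08] deg [0.0, -0.1, 0.2] | tcp [ 0.5237 -0.0767  0.0472] t 12.38 F [-6.2  1.8 12.6] q [-0.19  0.18  2.08  0.    0.88 -1.51] w 0.523
```

View pics/ov3.png

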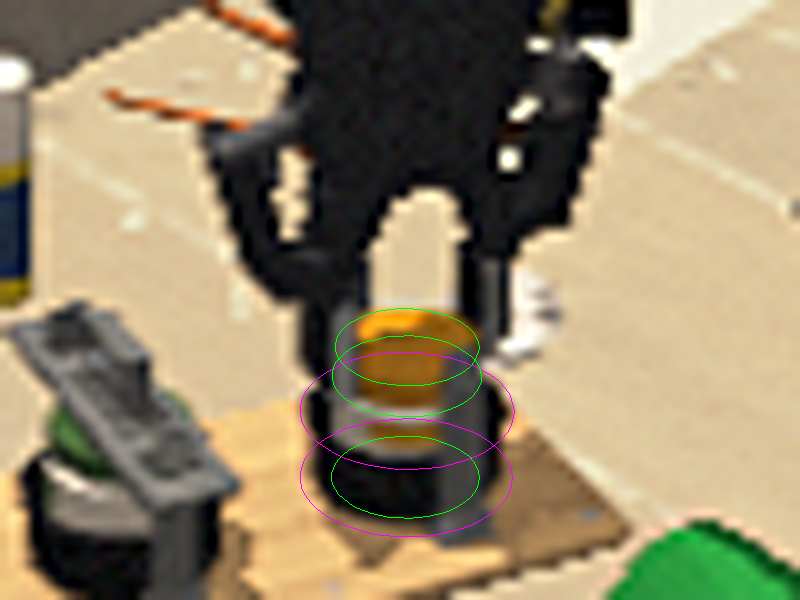

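Contact came at TCP z = 47 mm, where the floor is expected, with the lid top at the predicted ellipse near (407,345). Easing off and releasing.

Call:
servo_tool --plan '[[[0,0,-0.1,0,0,0],[0,0,-0.1,0,0,0],[0,0,-0.1,0,0,0],[0,0,-0.1,0,0,0],[0,0,-0.1,0,0,0],[0,0,-0.1,0,0,0]]]' --claw 6.2

```text
time: 12.88
tool_pos: [0.5235, -0.0767, 0.0479]
tcp_rot: [-0.405, -3.113, -0.001]
wrist_force: [-1.0, -0.2, 0.4]
width: 0.722
```

Call:
servo_tool --plan '[[[0,0,-0.5,0,0,0],[0,0,-1.2,0,0,0],[0,0,-2.2,0,0,0],[0,0,-3.6,0,0,0],[0,0,-5.4,0,0,0],[0,0,-7.4,0,0,0],[0,0,-9.2,0,0,0],[0,0,-10.4,0,0,0],[0,0,-11,0,0,0],[0,0,-11,0,0,0]]]'

```text
time: 13.72
tool_pos: [0.5251, -0.077, 0.1602]
tcp_rot: [0.405, 3.113, 0.0]
wrist_force: [0.6, 0.0, 0.2]
width: 0.728
```

```bash
python3 ov.py ov4 .036; python3 -c "
from g import *
delta([.5062,-.301,.15],MC)
T=cam('top');crop(T,400,170,80,60,8,'t2')"
```

```text
delta cm [0.04, -0.03, 8.07] deg [0.0, -0.0, 0.2] | tcp [ 0.5242 -0.0768  0.1587] t 13.77 F [-0.1  0.3 -0.1] q [-0.19  0.05  1.99  0.    1.1  -1.51] w 0.724
delta cm [-3.99, -22.14, 0.87] deg [0.0, -0.0, 0.2] | tcp [ 0.5242 -0.0768  0.1587] t 13.77 F [-0.1  0.3 -0.1] q [-0.19  0.05  1.99  0.    1.1  -1.51] w 0.724
```

View pics/ov4raw.png

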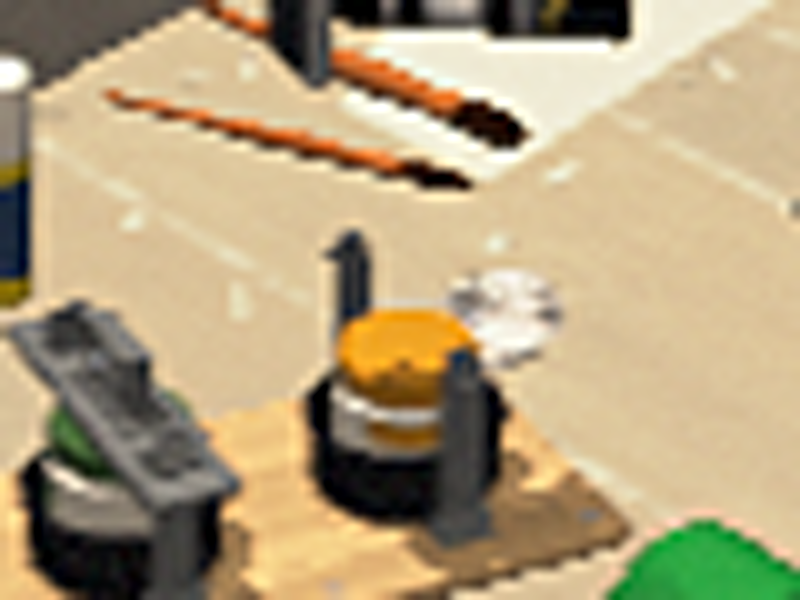

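The jar stands upright in the well (lid at (407,345)), matching the packed neighbour. Next I'll measure the keeper and the hook tips more finely.

```bash
cat > m5.py <<'E'
from g import *
T=cam('top');S=cam('scene')
def keep_sil(c,x,y,yaw,z0=0):
    r=R.from_euler('z',yaw)
    bar=np.array([[a*.058,b*.015,z] for a in(1,-1) for b in(1,-1) for z in(0,.006)])
    gr=np.array([[a*.018,b*.005,z] for a in(1,-1) for b in(1,-1) for z in(0.006,.032)])
    H=[cv2.convexHull(proj(c,r.apply(q)+[x,y,z0]).astype(np.float32)) for q in(bar,gr)]
    return H
def raster(H,x0,y0,w,h,k):
    m=np.zeros((h*k,w*k),np.uint8)
    for q in H: cv2.fillPoly(m,[((q-np.array([x0,y0],np.float32)+.5)*k*16).astype(np.int32)],1,shift=4)
    return m
res={}
for n,c,(x0,y0,w,h) in(('t',T,(412,180,40,50)),('s',S,(372,160,40,35))):
    k=8; im=cv2.resize(c['color'][y0:y0+h,x0:x0+w],None,fx=k,fy=k,interpolation=cv2.INTER_CUBIC)
    hsv=cv2.cvtColor(im,cv2.COLOR_RGB2HSV); lab=cv2.cvtColor(im,cv2.COLOR_RGB2LAB).astype(int)
    bg=np.median(lab.reshape(-1,3),0); d=np.linalg.norm(lab-bg,axis=2)
    m=(d>28 if n=='t' else d>45).astype(np.uint8); m=cv2.morphologyEx(m,cv2.MORPH_CLOSE,np.ones((25,25)))
    nn,l,st,_=cv2.connectedComponentsWithStats(m); i=1+np.argmax(st[1:,4]); m=(l==i).astype(np.uint8)
    cn,_=cv2.findContours(m,cv2.RETR_EXTERNAL,cv2.CHAIN_APPROX_NONE); m=cv2.drawContours(np.zeros_like(m),cn,-1,1,-1)
    res[n]=(m,(x0,y0,w,h,k),c,im)
from scipy.optimize import minimize
def cost(p,which):
    s=0
    for n in which:
        m,b,c,_=res[n]; q=raster(keep_sil(c,*p),*b); 
        s+=np.abs(cv2.GaussianBlur(q.astype(np.float32),(0,0),4)-cv2.GaussianBlur(m.astype(np.float32),(0,0),4)).sum()/64
    return s
for wh in('t','s','ts'):
    r=minimize(cost,[.506,-.301,-.29],args=(wh,),method='Nelder-Mead',options=dict(initial_simplex=[[.506,-.301,-.29],[.511,-.301,-.29],[.506,-.296,-.29],[.506,-.301,-.22]],xatol=1e-4,fatol=.01))
    print(wh,r.x,np.degrees(r.x[2]),r.fun,[res[n][0].sum()/64 for n in wh])
o=[]
for n in 'ts':
    m,b,c,im=res[n]; im=im[:,:,::-1].copy(); q=raster(keep_sil(c,*r.x),*b)
    for mm,col in((m,(255,0,255)),(q,(0,255,0))):
        cn,_=cv2.findContours(mm,cv2.RETR_EXTERNAL,cv2.CHAIN_APPROX_NONE); cv2.drawContours(im,cn,-1,col,1)
    o.append(cv2.copyMakeBorder(im,0,400-im.shape[0],0,0,0))
cv2.imwrite('pics/keepfit.png',np.hstack(o))
# hooks
ca=np.load('ca.npy')
for nm,X in(('far',.0392),('near',-.0392)):
    P=R.from_euler('z',YC).apply([X,0,0])+WELL; P[2]=.081; print(nm,P,((proj(S,P)[0]-[300,150]+.5)*10).round(), 'top crop8',((proj(T,P)[0]-[300,160]+.5)*8).round())
E
python3 m5.py
```

```text
t [ 0.50725779 -0.30098007 -0.28411057] -16.27833667531174 34.799827575683594 [np.float64(325.046875)]
s [ 0.50969504 -0.30233559 -0.32320497] -18.51828072698965 26.730806350708008 [np.float64(188.625)]
ts [ 0.50767624 -0.3010969  -0.31120299] -17.830617728227057 63.325401306152344 [np.float64(325.046875), np.float64(188.625)]
far [ 0.56156429 -0.08714571  0.081     ] [352. 237.] top crop8 [522. 199.]
near [ 0.48583571 -0.06685429  0.081     ] [467. 353.] top crop8 [466. 397.]
```

View pics/keepfit.png

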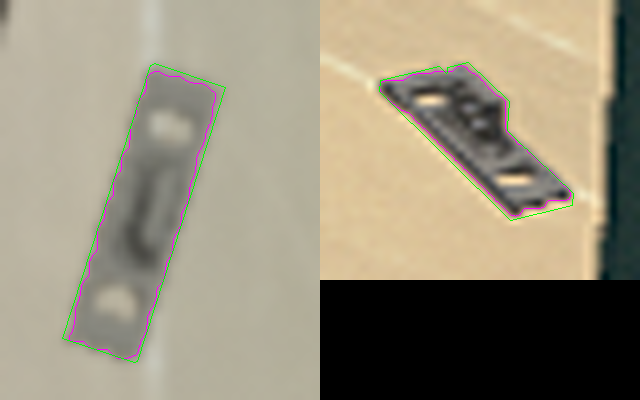

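The keeper fit is (0.507, -0.301), yaw about -17°. The predicted hook tips fall within 0.7 px of where I see them. Moving over the keeper.

```bash
cat >> g.py <<'E'
YK=np.radians(-17.2); MK=mat([0,0,-1],[-np.sin(YK),np.cos(YK),0]); KP=np.array([.5073,-.301,0])
E
python3 -c "
from g import *
delta(KP+[0,0,.12],MK)"
```

```text
delta cm [-4.26, -22.1, 3.64] deg [-0.0, -0.3, 2.4] | tcp [ 0.5228 -0.0765  0.1566] t 13.92 F [ 0.9 -0.6 -0.1] q [-0.19  0.05  1.99  0.    1.1  -1.51] w 0.725
```

Call:
servo_tool --plan '[[[-0.4,-2,0,0,0,0.3],[-1,-5,0,0,0,0.6],[-1.7,-9,0,0,0,1],[-2.5,-13,0,0,0,1.4],[-3.2,-16.5,0.5,0,0,1.8],[-3.8,-19.5,1.5,0,0,2.2],[-4.2,-21.5,2.8,0,-0.3,2.4],[-4.3,-22.1,3.6,0,-0.3,2.4],[-4.3,-22.1,3.6,0,-0.3,2.4],[-4.3,-22.1,3.6,0,-0.3,2.4],[-4.3,-22.1,3.6,0,-0.3,2.4]]]' --claw 5

```text
time: 14.83
tool_pos: [0.5076, -0.2999, 0.1201]
tcp_rot: [-0.469, -3.106, -0.001]
wrist_force: [-0.3, 0.4, 0.2]
width: 0.586
```

```bash
python3 -c "
from g import *
delta(KP+[0,0,.010],MK)
S=cam('scene');crop(S,350,120,80,80,7,'s3')"
```

```text
delta cm [-0.01, -0.13, 11.01] deg [0.0, -0.0, 0.0] | tcp [ 0.5076 -0.2999  0.1201] t 14.83 F [-0.3  0.4  0.2] q [-0.58  0.2   1.9   0.    1.04 -1.85] w 0.586
```

View pics/s3.png

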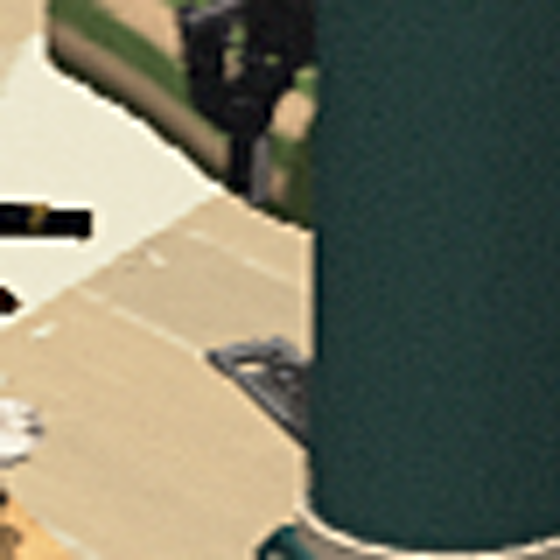

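The arm hides part of the keeper here, though one end still shows at (260,365). I'll go down in steps.

Call:
servo_tool --plan '[[[0,-0.15,1.5,0,0,0],[0,-0.15,3.5,0,0,0],[0,-0.15,5.5,0,0,0],[0,-0.15,7,0,0,0],[0,-0.15,7.5,0,0,0],[0,-0.15,7.5,0,0,0],[0,-0.15,7.5,0,0,0]]]'

```text
time: 15.47
tool_pos: [0.5084, -0.3009, 0.0465]
tcp_rot: [0.466, 3.105, -0.0]
wrist_force: [0.8, 0.9, 0.0]
width: 0.585
```

```bash
python3 -c "
from g import *
delta(KP+[0,0,.010],MK)
S=cam('scene');T=cam('top');k=lambda i:cv2.resize(i,(400,400),interpolation=cv2.INTER_CUBIC)
cv2.imwrite('pics/s4.png',np.hstack([k(T['color'][175:235,400:460,::-1]),k(S['color'][140:200,350:410,::-1])]))"
```

```text
delta cm [0.11, -0.04, 3.65] deg [0.0, 0.1, 0.1] | tcp [ 0.5084 -0.3009  0.0465] t 15.47 F [0.8 0.9 0. ] q [-0.58  0.28  1.95  0.    0.91 -1.85] w 0.585
```

View pics/s4.png

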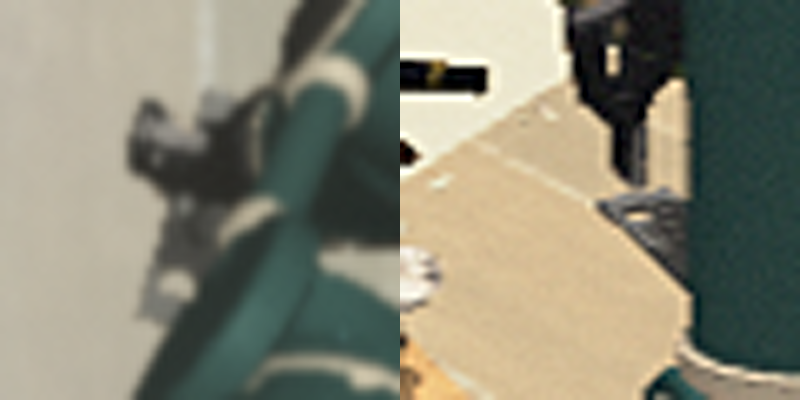

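Call:
servo_tool --plan '[[[0.05,0,1,0,0,0],[0.1,0,2,0,0,0],[0.1,0,2.8,0,0,0],[0.1,0,3.3,0,0,0],[0.1,0,3.6,0,0,0],[0.1,0,3.6,0,0,0],[0.1,0,3.6,0,0,0]]]'

```text
time: 16.15
tool_pos: [0.5079, -0.3014, 0.0109]
tcp_rot: [0.467, 3.104, -0.001]
wrist_force: [0.6, -0.1, -0.3]
width: 0.588
```

```bash
python3 -c "
from g import *
delta(KP+[0,0,.010],MK)"
```

```text
delta cm [0.07, 0.02, 0.09] deg [-0.0, 0.2, 0.1] | tcp [ 0.5079 -0.3014  0.0109] t 16.15 F [ 0.6 -0.1 -0.3] q [-0.58  0.33  1.97  0.    0.84 -1.85] w 0.588
```

Call:
servo_tool --plan '[[[0.05,0,0,0,0,0],[0.05,0,0,0,0,0],[0.05,0,0,0,0,0],[0.05,0,0,0,0,0],[0.05,0,0,0,0,0],[0.05,0,0,0,0,0],[0.05,0,0,0,0,0],[0.05,0,0,0,0,0],[0.05,0,0,0,0,0]]]' --claw 0.3 --grip_force 25

```text
time: 16.9
tool_pos: [0.5078, -0.3014, 0.0113]
tcp_rot: [0.467, 3.103, -0.002]
wrist_force: [-0.4, 0.6, 3.3]
width: 0.112
```

Call:
servo_tool --plan '[[[0,0,0,0,0,0],[0,0,0,0,0,0],[0,0,0,0,0,0],[0,0,-0.3,0,0,0],[0,0,-1,0,0,0],[0,0,-2,0,0,0],[0,0,-3.5,0,0,0],[0,0,-5.5,0,0,0],[0,0,-7.5,0,0,0],[0,0,-9.5,0,0,0],[0,0,-11.5,0,0,0],[0,0,-13,0,0,0],[0,0,-14,0,0,0],[0,0,-14,0,0,0]]]' --claw 0.3 --grip_force 80

```text
time: 18.07
tool_pos: [0.509, -0.3023, 0.1549]
tcp_rot: [0.466, 3.098, -0.005]
wrist_force: [-0.2, -0.8, -0.1]
width: 0.098
```

```bash
python3 -c "
from g import *
delta(WELL+[0,0,.148],MC)
S=cam('scene');T=cam('top');k=lambda i:cv2.resize(i,(400,400),interpolation=cv2.INTER_CUBIC)
cv2.imwrite('pics/s5.png',np.hstack([k(T['color'][165:245,400:480,::-1]),k(S['color'][90:190,340:440,::-1])]))"
```

```text
delta cm [5.21, 21.96, -0.6] deg [-0.1, 0.5, -2.1] | tcp [ 0.509  -0.3023  0.1549] t 18.07 F [-0.2 -0.8 -0.1] q [-0.58  0.16  1.87  0.    1.1  -1.85] w 0.098
```

View pics/s5.png

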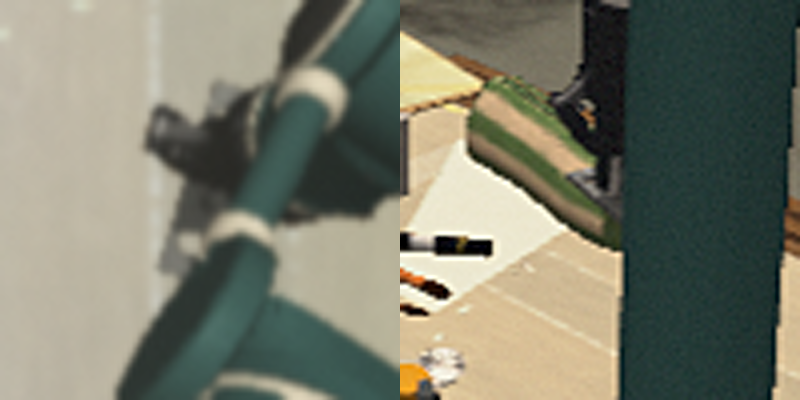

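The keeper is held (about 10 mm grip) and level at (595,185). Moving it over the well.

Call:
servo_tool --plan '[[[0.5,2,0,0,0,-0.3],[1.2,5,0,0,0.2,-0.6],[2.1,9,0,0,0.3,-1],[3,13,-0.2,0,0.4,-1.4],[3.9,16.5,-0.3,0,0.5,-1.7],[4.6,19.5,-0.5,0,0.5,-2],[5.1,21.4,-0.6,0,0.5,-2.1],[5.2,22,-0.6,0,0.5,-2.1],[5.2,22,-0.6,0,0.5,-2.1],[5.2,22,-0.6,0,0.5,-2.1]]]'

```text
time: 19.0
tool_pos: [0.5216, -0.0758, 0.1561]
tcp_rot: [-0.408, -3.108, 0.001]
wrist_force: [0.4, 0.8, -0.2]
width: 0.094
```

```bash
python3 -c "
from g import *
delta(WELL+[0,0,.100],MC)"
```

```text
delta cm [-0.26, -0.05, 4.41] deg [-0.1, -0.4, 0.0] | tcp [ 0.5216 -0.0758  0.1561] t 19.0 F [ 0.4  0.8 -0.2] q [-0.19  0.05  1.99 -0.    1.1  -1.5 ] w 0.094
```

Call:
servo_tool --plan '[[[-0.1,-0.05,1,0,-0.2,0],[-0.2,-0.1,2.5,0,-0.4,0],[-0.2,-0.1,4,0,-0.4,0],[-0.2,-0.1,5.1,0,-0.4,0],[-0.2,-0.1,5.1,0,-0.4,0],[-0.2,-0.1,5.1,0,-0.4,0]]]'

```text
time: 19.5
tool_pos: [0.5219, -0.078, 0.1038]
tcp_rot: [-0.411, -3.112, 0.002]
wrist_force: [-0.0, -0.9, -0.1]
width: 0.092
```

```bash
cat > kv.py <<'E'
from g import *
import sys
sys.argv[1]
T=cam('top');S=cam('scene');s=bot.read_state();p=s['tool_pos'];M=R.from_rotvec(s['tcp_rot']).as_matrix()
delta(WELL+[0,0,.065],MC)
dx=float(sys.argv[2]) if len(sys.argv)>2 else 0
def draw(c,x0,y0,w,h,k):
    im=cv2.resize(c['color'][y0:y0+h,x0:x0+w,::-1],None,fx=k,fy=k,interpolation=cv2.INTER_CUBIC)
    raw=im.copy()
    def poly(P,col): cv2.polylines(im,[((proj(c,P)-[x0,y0]+.5)*k).astype(np.int32)],True,col,1)
    tz=.0112
    Q=lambda x,y,z: p+M@[x+dx,y,tz-z]
    for z in(0,.006): poly([Q(a*.058,b*.015,z) for a,b in((1,1),(1,-1),(-1,-1),(-1,1))],(0,255,0))
    for e in(1,-1): poly([Q(e*.037+a*.0055,b*.0085,.006) for a,b in((1,1),(1,-1),(-1,-1),(-1,1))],(255,255,0))
    r=R.from_euler('z',YC)
    for e in(1,-1): poly([r.apply([e*(.03925+a*.00175),b*.0045,0])+[WELL[0],WELL[1],.081] for a,b in((1,1),(1,-1),(-1,-1),(-1,1))],(255,0,255))
    return np.vstack([im,raw]) if 0 else np.hstack([raw,im])
cv2.imwrite('pics/'+sys.argv[1]+'.png',draw(S,315,140,50,60,8))
cv2.imwrite('pics/'+sys.argv[1]+'t.png',draw(T,335,170,50,50,8))
E
python3 kv.py kv1
```

```text
delta cm [0.01, 0.1, 2.86] deg [-0.1, 0.1, 0.0] | tcp [ 0.5235 -0.0779  0.1056] t 19.6 F [ 0.7 -0.7 -0. ] q [-0.19  0.1   2.04 -0.    1.   -1.5 ] w 0.099
```

View pics/kv1.png

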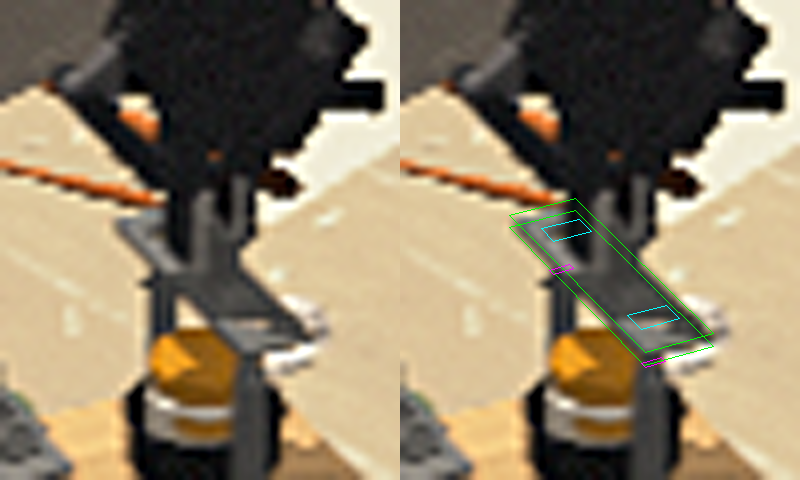

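View pics/kv1t.png

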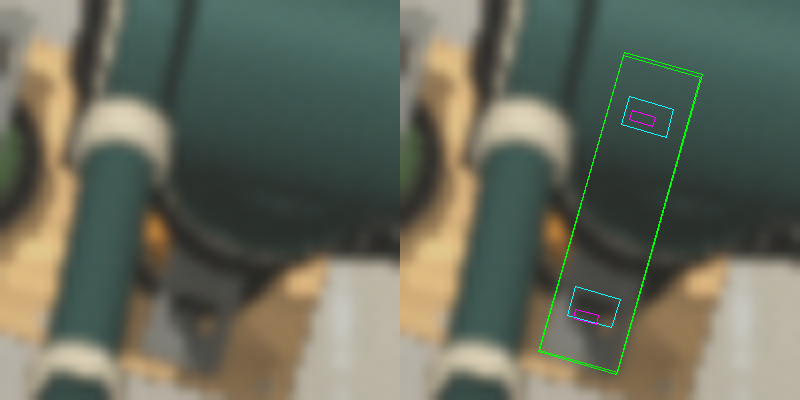

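Top view: the near end corners at (143,350) and (215,372) match the model (140,350), (217,373), and the hook tips fall inside the slots. I'll lower it over the hook tips.

Call:
servo_tool --plan '[[[0,0.1,0.3,0,0,0],[0,0.1,0.7,0,0,0],[0,0.1,1,0,0,0],[0,0.1,1.3,0,0,0],[0,0.1,1.6,0,0,0],[0,0.1,1.7,0,0,0],[0,0.1,1.7,0,0,0]]]'

```text
time: 20.18
tool_pos: [0.5238, -0.0769, 0.0883]
tcp_rot: [0.41, 3.114, -0.002]
wrist_force: [-0.1, -0.2, -0.1]
width: 0.095
```

```bash
python3 kv.py kv2; python3 -c "
from g import *
s=bot.read_state();print(s['wrist_force'],s['torque'])"
```

```text
delta cm [0.02, -0.01, 1.16] deg [-0.1, 0.1, 0.0] | tcp [ 0.5239 -0.0769  0.0886] t 20.28 F [-0.3 -0.  -0.8] q [-0.19  0.12  2.05 -0.    0.96 -1.5 ] w 0.102
[-0.30863638 -0.02101563 -0.78128567] [-0.00705161 -0.02994647  0.02133861]
```

View pics/kv2.png

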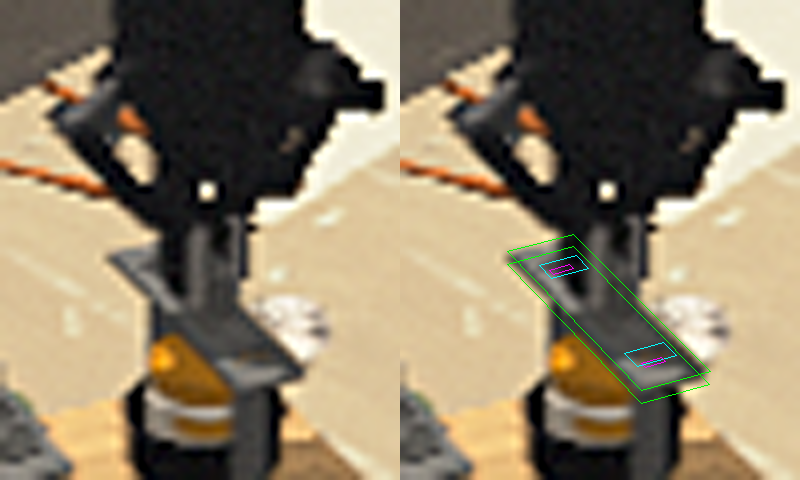

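View pics/kv2t.png

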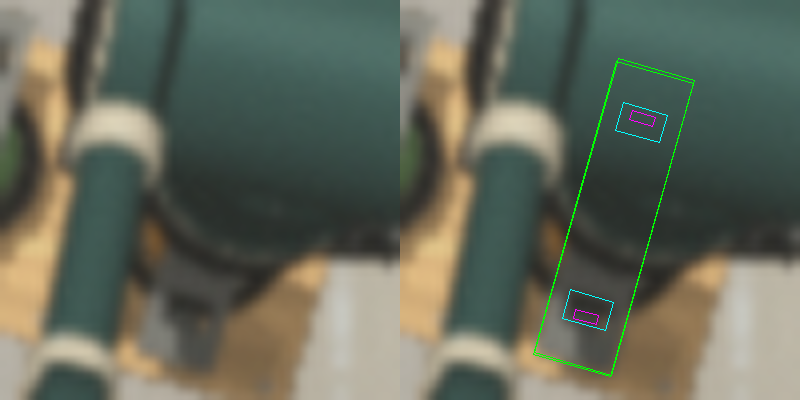

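```bash
python3 - <<'E'
from h import *
import cv2
c=cam('scene'); im=cv2.resize(c['color'][160:200,325:360,::-1],None,fx=16,fy=14,interpolation=cv2.INTER_NEAREST)
im=cv2.convertScaleAbs(im,alpha=1.5,beta=15); cv2.imwrite('pics/z1.png',im)
E
```

```text
(no output)
```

View pics/z1.png

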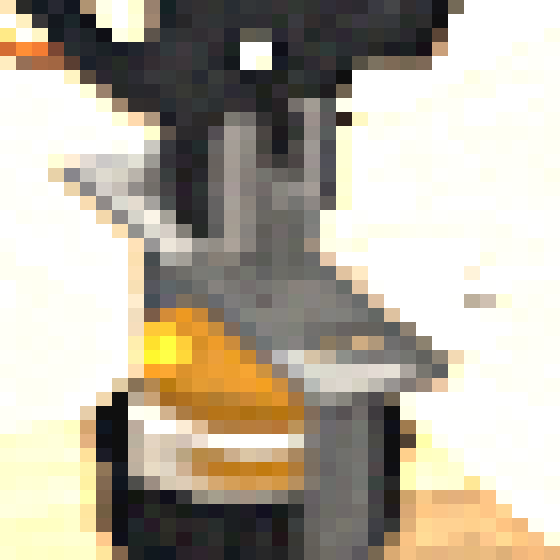

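The zoom shows the far corner at (329,172) and the near corner at (344,187.5), both within about 1 px of the model; hook contact force is still zero. I'll press down in small steps, watching the force.

Call:
servo_tool --plan '[[[0,0,0.1,0,0,0],[0,0,0.2,0,0,0],[0,0,0.3,0,0,0],[0,0,0.4,0,0,0],[0,0,0.5,0,0,0],[0,0,0.5,0,0,0]]]'

```text
time: 20.83
tool_pos: [0.5246, -0.077, 0.0851]
tcp_rot: [0.41, 3.112, -0.002]
wrist_force: [-2.2, 0.7, 8.7]
width: 0.094
```

```bash
python3 kv.py kv3; python3 -c "
from g import *
s=bot.read_state();print(s['wrist_force'],s['torque'])"
```

```text
delta cm [0.09, -0.02, 0.81] deg [-0.1, 0.1, 0.0] | tcp [ 0.5246 -0.0771  0.0851] t 20.93 F [-1.9  1.2  8.2] q [-0.19  0.13  2.05 -0.    0.96 -1.5 ] w 0.093
[-1.87317105  1.24101305  8.22813336] [ 0.06649966  0.5163523  -0.00185697]
```

View pics/kv3.png

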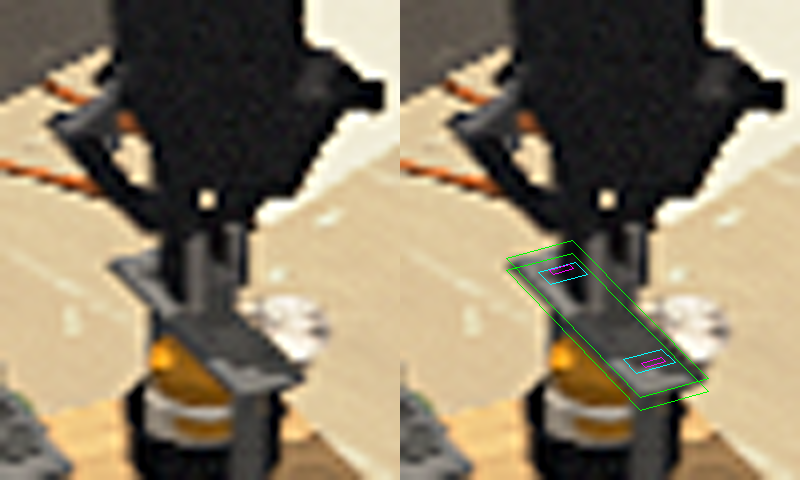

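The force is 8 N but the moment about y (0.5 N·m) shows only the near hook is carrying it, with a push toward -x. That means the keeper sits slightly too far in +x. I'll back off, shift about 1.5 mm, and retry.

Call:
servo_tool --plan '[[[0,0,-0.2,0,0,0],[0.05,0,-0.4,0,0,0],[0.1,0,-0.5,0,0,0],[0.2,0,-0.5,0,0,0],[0.2,0,-0.5,0,0,0],[0.2,0,-0.5,0,0,0]]]'

```text
time: 21.43
tool_pos: [0.5228, -0.0766, 0.0901]
tcp_rot: [0.41, 3.112, -0.003]
wrist_force: [-0.4, 0.4, 0.0]
width: 0.1
```

```bash
python3 -c "
from g import *
delta(WELL+[0,0,.065],MC);s=bot.read_state();print(s['wrist_force'],s['torque'])"
```

```text
delta cm [-0.09, -0.02, 1.31] deg [-0.1, 0.2, 0.0] | tcp [ 0.5228 -0.0766  0.0901] t 21.43 F [-0.4  0.4  0. ] q [-0.19  0.12  2.05 -0.    0.96 -1.5 ] w 0.1
[-0.41723912  0.43837888  0.00666156] [-0.01645729 -0.13399708 -0.00604403]
```

Call:
servo_tool --plan '[[[0,0,0.2,0,0,0],[0,0,0.4,0,0,0],[0,0,0.6,0,0,0],[0,0,0.7,0,0,0],[0,0,0.7,0,0,0],[0,0,0.7,0,0,0]]]'

```text
time: 21.93
tool_pos: [0.5242, -0.0769, 0.0847]
tcp_rot: [0.409, 3.109, -0.003]
wrist_force: [-1.0, -0.7, 8.4]
width: 0.094
```

```bash
python3 -c "
from g import *
delta(WELL+[0,0,.065],MC);s=bot.read_state();print(s['wrist_force'],s['torque'])"
```

```text
delta cm [0.04, -0.02, 0.77] deg [-0.1, 0.3, 0.0] | tcp [ 0.5242 -0.0769  0.0847] t 21.93 F [-1.  -0.7  8.4] q [-0.19  0.13  2.06 -0.    0.95 -1.5 ] w 0.094
[-0.97168848 -0.70631805  8.40186655] [0.072072   0.27899498 0.01031499]
```

Call:
servo_tool --plan '[[[0,0,-0.2,0,0,0],[0.1,0,-0.4,0,0.2,0],[0.2,0,-0.4,0,0.3,0],[0.25,0,-0.4,0,0.3,0],[0.25,0,-0.2,0,0.3,0],[0.25,0,0,0,0.3,0],[0.25,0,0.15,0,0.3,0],[0.25,0,0.15,0,0.3,0],[0.25,0,0.15,0,0.3,0]]]'

```text
time: 22.68
tool_pos: [0.5235, -0.0766, 0.0847]
tcp_rot: [0.41, 3.111, -0.002]
wrist_force: [2.8, -0.1, 7.6]
width: 0.095
```

```bash
python3 kv.py kv5; python3 -c "
from g import *
s=bot.read_state();print(s['wrist_force'],s['torque'])"
```

```text
delta cm [-0.03, -0.03, 0.77] deg [-0.0, 0.2, -0.0] | tcp [ 0.5235 -0.0766  0.0847] t 22.78 F [ 1.5 -0.1  7.1] q [-0.19  0.13  2.06 -0.    0.95 -1.5 ] w 0.096
[ 1.46031521 -0.13856428  7.10327139] [-0.06898842 -0.37123576 -0.02736634]
```

View pics/kv5.png

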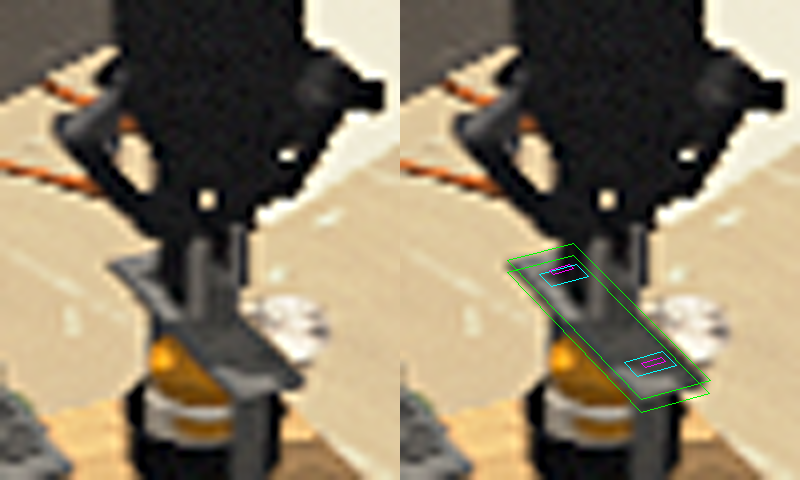

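View pics/kv5t.png

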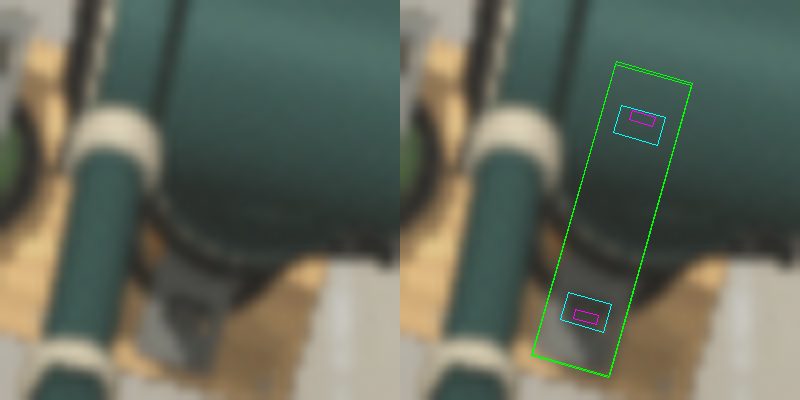

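The moment has now changed sign, so the two hooks bracket a centred position in between. I'll shift back half and press on.

Call:
servo_tool --plan '[[[-0.05,0,0.1,0,0,0],[-0.05,0,0.2,0,0,0],[-0.05,0,0.3,0,0,0],[-0.05,0,0.4,0,0,0],[-0.05,0,0.4,0,0,0]]]'

```text
time: 23.2
tool_pos: [0.5248, -0.0768, 0.0831]
tcp_rot: [0.409, 3.11, -0.002]
wrist_force: [-3.2, 1.6, 16.6]
width: 0.099
```

```bash
python3 -c "
from g import *
delta(WELL+[0,0,.061],MC);s=bot.read_state();print(s['wrist_force'],s['torque'])"
```

```text
delta cm [0.11, -0.05, 1.01] deg [-0.0, 0.3, 0.0] | tcp [ 0.5248 -0.0768  0.0831] t 23.2 F [-3.2  1.6 16.6] q [-0.19  0.13  2.06 -0.    0.95 -1.5 ] w 0.099
[-3.21754609  1.60730158 16.57678411] [ 0.17107606  0.77089656 -0.0078334 ]
```

Call:
servo_tool --plan '[[[0.05,0,0.05,0,0,0],[0.1,0,0.1,0,-0.2,0],[0.15,0,0.15,0,-0.3,0],[0.15,0,0.2,0,-0.3,0],[0.15,0,0.2,0,-0.3,0]]]'

```text
time: 23.62
tool_pos: [0.5244, -0.0767, 0.0834]
tcp_rot: [0.408, 3.103, -0.003]
wrist_force: [-2.7, -0.2, 15.6]
width: 0.091
```

```bash
python3 kv.py kv6; python3 -c "
from g import *
s=bot.read_state();print(s['wrist_force'],s['torque'])"
```

```text
delta cm [0.06, -0.05, 0.64] deg [-0.0, 0.7, 0.0] | tcp [ 0.5244 -0.0766  0.0834] t 23.72 F [-2.   0.4 15.5] q [-0.19  0.13  2.06 -0.    0.94 -1.5 ] w 0.094
[-1.95660165  0.40917884 15.47410142] [ 0.05199194  0.5828729  -0.03894289]
```

View pics/kv6.png

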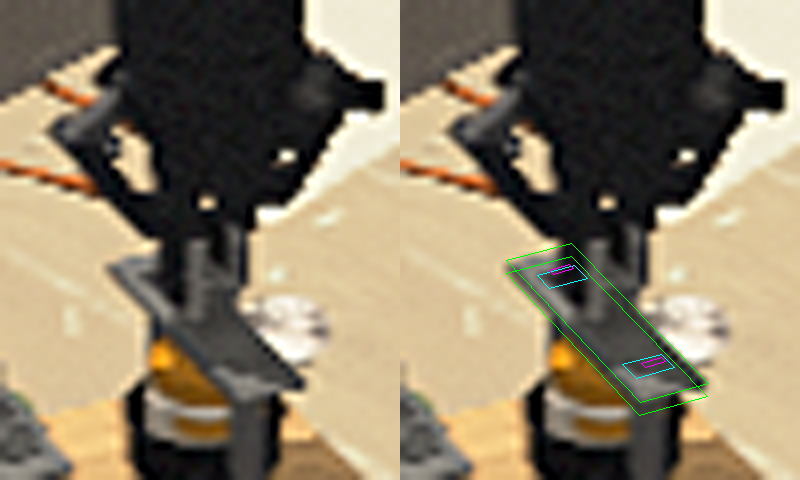

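Call:
servo_tool --plan '[[[0.03,0,0,0,0.5,0],[0.06,0,0,0,1,0],[0.1,0,0.05,0,1.5,0],[0.1,0,0.05,0,1.5,0],[0.1,0,0.05,0,1.5,0]]]'

```text
time: 24.13
tool_pos: [0.5245, -0.0766, 0.0841]
tcp_rot: [-0.408, -3.102, -0.002]
wrist_force: [0.1, 0.1, 9.4]
width: 0.102
```

```bash
python3 -c "
from g import *
delta(WELL+[0,0,.061],MC);s=bot.read_state();print(s['wrist_force'],s['torque'])"
```

```text
delta cm [0.06, -0.06, 1.11] deg [-0.0, -0.7, 0.0] | tcp [ 0.5245 -0.0766  0.0841] t 24.13 F [0.1 0.1 9.4] q [-0.19  0.14  2.04  0.    0.97 -1.5 ] w 0.102
[0.1065925  0.07172263 9.4282434 ] [-0.11356543 -0.04584268  0.00874122]
```

It's balanced now: moment about 0, sideways force about 0. Pressing straight down.

Call:
servo_tool --plan '[[[0.02,0,0.15,0,0,0],[0.04,0,0.3,0,0,0],[0.05,0,0.4,0,0,0],[0.05,0,0.4,0,0,0]]]'

```text
time: 24.47
tool_pos: [0.5239, -0.0764, 0.08]
tcp_rot: [-0.408, -3.102, -0.002]
wrist_force: [1.1, 0.6, 1.6]
width: 0.096
```

```bash
python3 -c "
from g import *
delta(WELL+[0,0,.061],MC);s=bot.read_state();print(s['wrist_force'],s['torque'])"
```

```text
delta cm [-0.01, -0.06, 0.7] deg [-0.0, -0.8, 0.0] | tcp [ 0.5239 -0.0764  0.08  ] t 24.47 F [1.1 0.6 1.6] q [-0.19  0.14  2.05  0.    0.96 -1.5 ] w 0.096
[1.05250787 0.55197769 1.6442011 ] [-0.08379723 -0.4393438  -0.01264012]
```

```bash
python3 kv.py kv7; python3 - <<'E'
from h import *
import cv2
c=cam('scene'); im=cv2.resize(c['color'][160:205,325:360,::-1],None,fx=16,fy=13,interpolation=cv2.INTER_NEAREST)
im=cv2.convertScaleAbs(im,alpha=1.5,beta=15); cv2.imwrite('pics/z2.png',im)
E
```

```text
delta cm [0.0, -0.06, 0.28] deg [-0.0, -0.7, 0.0] | tcp [ 0.5239 -0.0764  0.0798] t 24.57 F [1.7 0.3 2.1] q [-0.19  0.15  2.05  0.    0.96 -1.5 ] w 0.092
```

View pics/kv7.png

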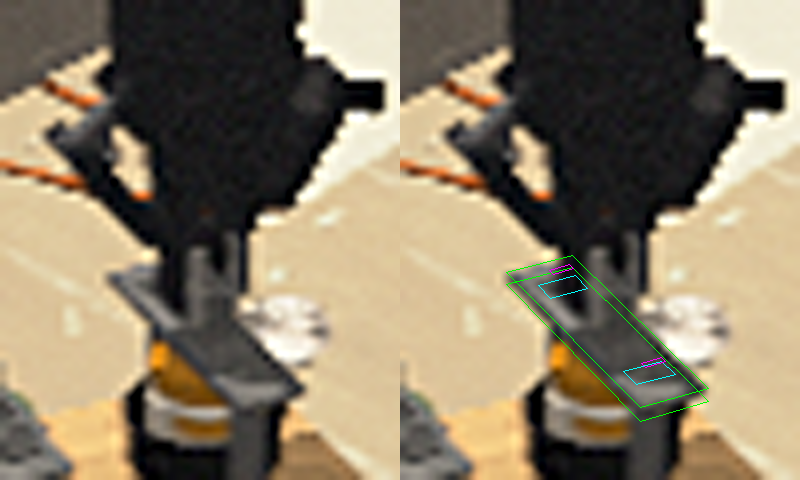

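View pics/z2.png

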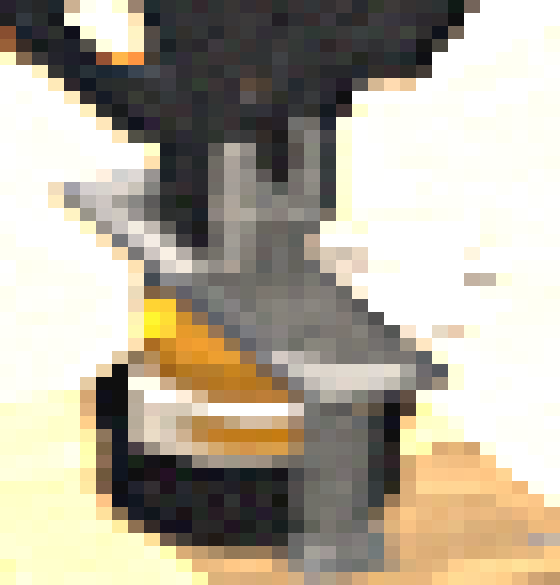

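```bash
cat > pk.py <<'E'
from g import *
import sys
S=cam('scene')
x0,y0,w,h,k=295,160,75,60,10
im=cv2.resize(S['color'][y0:y0+h,x0:x0+w,::-1],None,fx=k,fy=k,interpolation=cv2.INTER_NEAREST)
im=cv2.convertScaleAbs(im,alpha=1.3,beta=15)
r=R.from_euler('z',YC); 
def bar(cy,z,col,pitch=0):
    C=r.apply([0,cy,0])+[WELL[0],WELL[1],0]
    rr=r*R.from_euler('y',pitch)
    for zz in(0,.006):
        q=((proj(S,rr.apply(np.array([[a*.058,b*.015,zz] for a,b in((1,1),(1,-1),(-1,-1),(-1,1))]))+C+[0,0,z])-[x0,y0]+.5)*k).astype(np.int32); cv2.polylines(im,[q],True,col,1)
bar(.1,.062,(0,255,0)); bar(0,float(sys.argv[2]),(255,0,255))
cv2.imwrite('pics/'+sys.argv[1]+'.png',im)
E
python3 pk.py pk1 .0687
```

```text
(no output)
```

View pics/pk1.png

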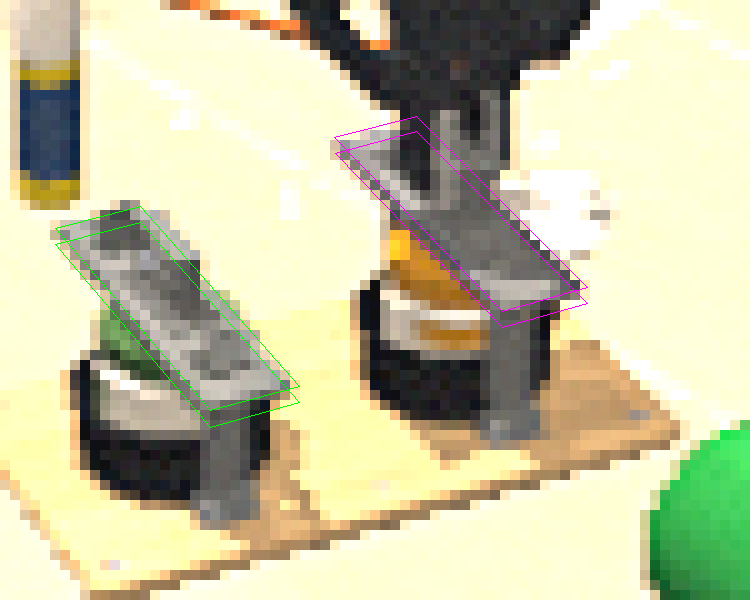

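With the packed keeper as reference, our bar shows the same small offset from the model as the finished one, so it's level at about 69 mm, past the barb peak. Now down to the lid.

Call:
servo_tool --plan '[[[0,0,0.15,0,0,0],[0,0,0.3,0,0,0],[0,0,0.45,0,0,0],[0,0,0.5,0,0,0],[0,0,0.5,0,0,0]]]'

```text
time: 25.08
tool_pos: [0.5229, -0.0763, 0.0739]
tcp_rot: [-0.408, -3.1, -0.002]
wrist_force: [-1.2, -1.2, -0.2]
width: 0.097
```

```bash
python3 -c "
from g import *
delta(WELL+[0,0,.061],MC);s=bot.read_state();print(s['wrist_force'],s['torque'])"; python3 pk.py pk2 .062
```

```text
delta cm [-0.09, -0.05, 0.09] deg [-0.0, -0.9, 0.0] | tcp [ 0.5229 -0.0763  0.0739] t 25.08 F [-1.2 -1.2 -0.2] q [-0.19  0.15  2.05  0.    0.95 -1.5 ] w 0.097
[-1.21567234 -1.15211675 -0.20500079] [ 0.01266151 -0.01041924  0.03714306]
```

View pics/pk2.png

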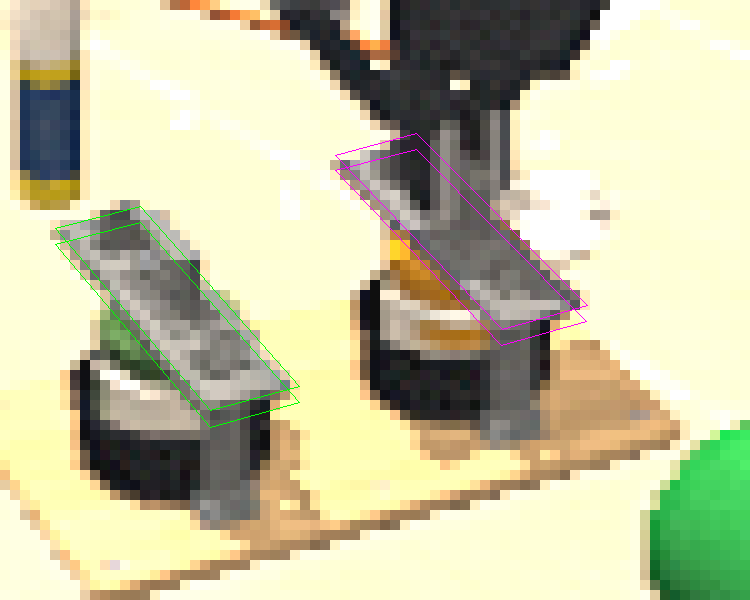

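The force and moment are back to zero at an underside height of about 62.7 mm, which suggests both barbs have sprung. A gentle push to seat it on the lid will show.

Call:
servo_tool --plan '[[[0,0,0.1,0,0.3,0],[0,0,0.2,0,0.3,0],[0,0,0.3,0,0.3,0],[0,0,0.3,0,0.3,0],[0,0,0.3,0,0.3,0]]]'

```text
time: 25.55
tool_pos: [0.5242, -0.0765, 0.0738]
tcp_rot: [-0.407, -3.097, -0.003]
wrist_force: [-4.0, 0.2, 17.2]
width: 0.095
```

```bash
python3 -c "
from g import *
delta(WELL+[0,0,.061],MC);s=bot.read_state();print(s['wrist_force'],s['torque'])"
```

```text
delta cm [0.03, -0.06, 0.08] deg [-0.0, -1.1, 0.0] | tcp [ 0.5242 -0.0765  0.0738] t 25.55 F [-4.   0.2 17.2] q [-0.19  0.16  2.05  0.    0.96 -1.5 ] w 0.095
[-4.0025871   0.16092983 17.20898121] [0.17507936 0.84725176 0.00607247]
```

Call:
servo_tool --plan '[[[0.05,0,-0.1,0,-0.5,0],[0.05,0,-0.2,0,-1,0],[0.05,0,-0.2,0,-1,0],[0.05,0,-0.2,0,-1,0]]]'

```text
time: 25.88
tool_pos: [0.523, -0.0763, 0.0752]
tcp_rot: [-0.41, -3.113, 0.001]
wrist_force: [-0.5, -1.3, -0.7]
width: 0.095
```

```bash
python3 -c "
from g import *
delta(WELL+[0,0,.061],MC);s=bot.read_state();print(s['wrist_force'],s['torque'])"; python3 pk.py pk3 .062
```

```text
delta cm [-0.08, -0.05, 0.22] deg [-0.0, -0.1, 0.0] | tcp [ 0.523  -0.0763  0.0752] t 25.88 F [-0.5 -1.3 -0.7] q [-0.19  0.14  2.06 -0.    0.94 -1.5 ] w 0.095
[-0.49867964 -1.34903644 -0.72321389] [0.02856987 0.02994041 0.03077975]
```

View pics/pk3.png

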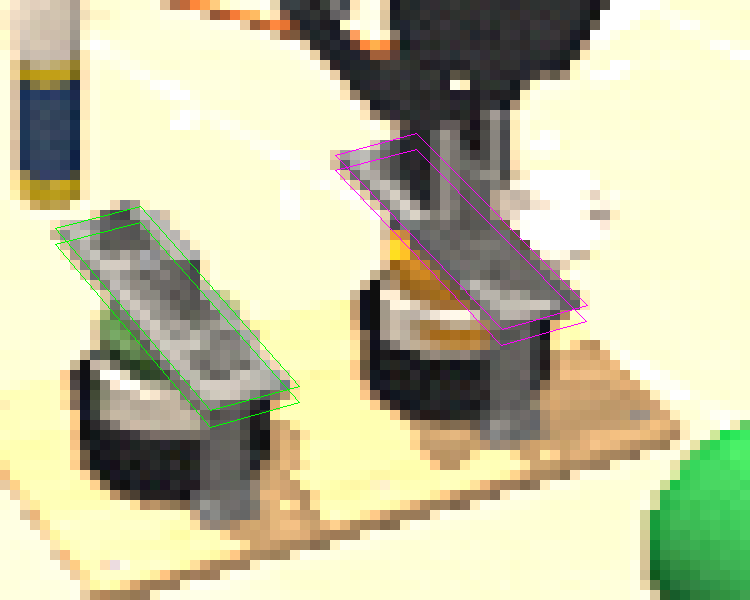

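The bar matches the packed one and lifts freely by 1.4 mm, less than the 2 mm play under the barbs. I'll set it down level once more and test whether the hooks hold it before letting go.

Call:
servo_tool --plan '[[[0,0,0.15,0,0,0],[0,0,0.3,0,0,0],[0,0,0.45,0,0,0],[0,0,0.45,0,0,0]]]'

```text
time: 26.27
tool_pos: [0.5238, -0.0764, 0.0735]
tcp_rot: [-0.409, -3.113, 0.001]
wrist_force: [-6.7, 1.2, 18.8]
width: 0.1
```

```bash
python3 -c "
from g import *
delta(WELL+[0,0,.061],MC);s=bot.read_state();print(s['wrist_force'],s['torque'])"
```

```text
delta cm [-0.01, -0.06, 0.05] deg [-0.0, -0.1, 0.0] | tcp [ 0.5238 -0.0764  0.0735] t 26.27 F [-6.7  1.2 18.8] q [-0.19  0.15  2.06 -0.    0.94 -1.5 ] w 0.1
[-6.69259745  1.19577455 18.8224663 ] [0.27179121 1.28835927 0.02610945]
```

Call:
servo_tool --plan '[[[0,0,-0.15,0,0,0],[0,0,-0.3,0,0,0],[0,0,-0.45,0,0,0],[0,0,-0.45,0,0,0]]]'

```text
time: 26.6
tool_pos: [0.5229, -0.0762, 0.0757]
tcp_rot: [-0.409, -3.111, 0.0]
wrist_force: [4.5, -0.2, -15.8]
width: 0.096
```

```bash
python3 -c "
from g import *
delta(WELL+[0,0,.061],MC);s=bot.read_state();print(s['wrist_force'],s['torque'])"
```

```text
delta cm [-0.1, -0.06, 0.27] deg [-0.0, -0.2, 0.0] | tcp [ 0.5229 -0.0762  0.0757] t 26.6 F [  4.5  -0.2 -15.8] q [-0.19  0.14  2.06 -0.    0.94 -1.5 ] w 0.096
[  4.50037173  -0.19857575 -15.80941897] [-0.17014835 -1.05217612 -0.00572243]
```

Pulling up meets 16 N of balanced resistance, with 2.2 mm of play, so both hooks are latched. Setting it back down and letting go.

Call:
servo_tool --plan '[[[0,0,0.1,0,0,0],[0,0,0.2,0,0,0],[0,0,0.25,0,0,0],[0,0,0.25,0,0,0]]]'

```text
time: 26.93
tool_pos: [0.5234, -0.0763, 0.0738]
tcp_rot: [-0.409, -3.112, 0.0]
wrist_force: [0.7, -0.8, -0.5]
width: 0.099
```

Call:
servo_tool --plan '[[[0,0,0,0,0,0],[0,0,0,0,0,0],[0,0,0,0,0,0],[0,0,0,0,0,0],[0,0,0,0,0,0],[0,0,0,0,0,0]]]' --claw 3.5 --grip_force 25

```text
time: 27.43
tool_pos: [0.5234, -0.0763, 0.0739]
tcp_rot: [-0.409, -3.112, 0.0]
wrist_force: [-0.7, 0.0, 0.5]
width: 0.408
```

Call:
servo_tool --plan '[[[0,0,-0.4,0,0,0],[0,0,-1,0,0,0],[0,0,-2,0,0,0],[0,0,-3.5,0,0,0],[0,0,-5.5,0,0,0],[0,0,-8,0,0,0],[0,0,-10.5,0,0,0],[0,0,-12,0,0,0],[0,0,-12,0,0,0],[0,0,-12,0,0,0]]]'

```text
time: 28.27
tool_pos: [0.5248, -0.0765, 0.1959]
tcp_rot: [0.41, 3.114, -0.001]
wrist_force: [0.0, 0.7, 0.6]
width: 0.408
```

```bash
python3 pk.py pk4 .062; python3 -c "
from g import *
S=cam('scene');cv2.imwrite('pics/full4.png',S['color'][:,:,::-1]); delta(WELL+[0,0,.061],MC)"
```

```text
delta cm [-0.14, -0.05, 12.01] deg [-0.0, -0.2, 0.0] | tcp [ 0.523  -0.0762  0.1931] t 28.37 F [-0.3  0.  -0.5] q [-0.19  0.02  1.96 -0.    1.17 -1.5 ] w 0.409
```

View pics/pk4.png

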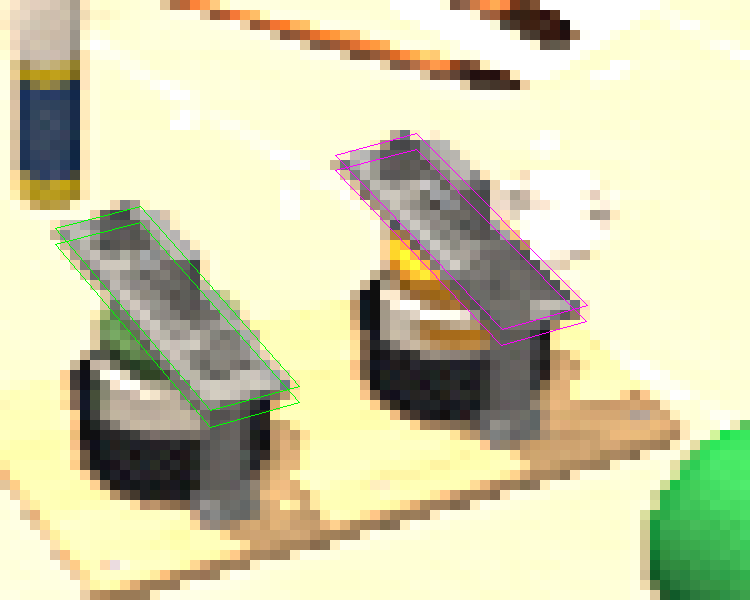

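View pics/full4.png

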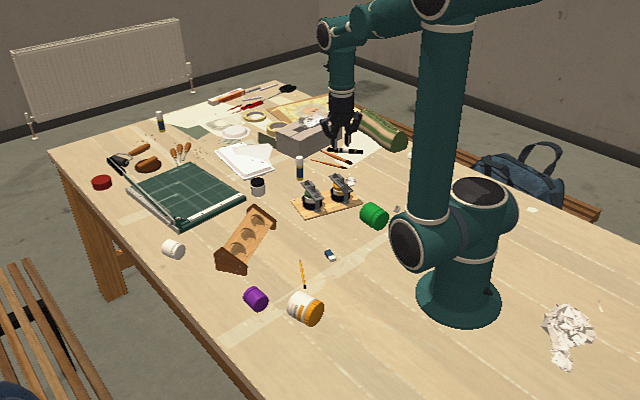

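The keeper now matches the packed neighbour, the jar is under it, jar_by stands upright at (258,187), and the gripper is clear. Handing in.

```bash
python3 -c "
from workcell import finish_job, bot
print(bot.read_state()['time']); print(finish_job())"
```

```text
28.3667
the job is handed in; nothing more can be done
None
```

I drew the orange-lidded jar out of the rack along its axis and lowered it upright into the empty well. Contact came at the expected floor height with about 13 N, and I let it go there. I then clicked the keeper over both hooks and handed the job in at 28.4 s; no verdict is reported.

- **Checks that passed:** After the click, pulling up on the keeper met 16 N of balanced resistance after about 2 mm of play, so both hooks hold. In the last picture the bar lines up with the packed neighbour's, and the other ink jar is upright. The gripper was about 13 cm clear of the keeper. The highest force I read was 19 N, at the end of a move.
- **What went less well:** The first two presses loaded one hook more than the other, so I backed off and re-centred by about 1 mm, watching the wrist moment. The scene camera shows bars about 1 px off the model. The packed keeper shows the same offset, so I put it down to calibration.
- **Not measured directly:** The hook angles cannot be read. I infer that they sprung back from the pull test and from the force falling to zero.

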